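Take the charged packs off the charger and lock them in the battery safe

ROBOT

A 7-joint arm with a two-finger parallel gripper is mounted at the origin on a cart in front of the work surface, level with it; the furniture and walls round the work are solid. World frame = base frame: x ahead of the robot, y to its left, z up, the work surface at z = 0. Lengths are in m, angles in rad, forces in N, time in s.
With the tool pointing down it reaches from about 0.425 to 0.825 m from the base axis. Payload 3.6 kg.
Tool frame: the origin (TCP) lies at the very end of the fingers, on their centre line; the grasp point (between the pads) lies 19 mm behind it; z points along the fingers, y is the line along which they close (so a half turn about z gives the same grasp; the last joint's range is limited). The gripper opens to 93 mm and grips with 3 to 60 N. Pads are 15 mm wide; open, the fingers measure 128 mm over their backs; the gripper's body (75 mm by 188 mm) begins 65 mm behind the grasp point.
Start: joints at [-1.181, 0.615, -0.013, 1.423, 0.008, 1.103, -0.04], TCP at [0.263, 0.595, 0.219] pointing down, gripper open.
Joint ranges: [-3.12, 3.12], [-0.3, 2.06], [-1.34, 1.32], [0.26, 2.42], [-1.36, 4.5], [0.01, 1.98], [-2.84, 2.84]. Speed limits (rad/s): [2.79, 2.79, 3.14, 3.14, 3.14, 3.14, 3.14].

INTERFACE

Orientations are given as a rotation vector (axis times angle).
In Python, from plant import env gives the robot as it stands.
- The arm moves only by the tool jog_arm, never from a script. Its argument "plan" is a list of rows, each an object with "rotation": the turn, a rotation vector about the tool's x, y, z in units of 6 degrees (1.0 is 6 degrees), a list of three; "slide": the shift along the tool's x, y, z in units of 30 mm (1.0 is 30 mm), a list of three; "claw": the finger opening in mm, from 0 to 93. In form: [{"rotation": [wx, wy, wz], "slide": [x, y, z], "claw": claw}, ...]. A call has 1 to 20 rows; each row is the pose to reach, as a shift and turn from the pose commanded when the call began, along the tool's axes at that moment; what a row does not reach only later rows make up. A row lasts 1/12 s, in which the tool goes at most 41.7 mm and 7.16 degrees, less where a joint would pass 70% of its speed; a pose out of reach is approached as far as the arm can. A call with a gripper value outside its range is refused whole. The fingers move at their own pace and stop on an object; "newtons" is the grip in N (left out, the last holds). Time passes only in rows, so rows that repeat a pose let the fingers close. It gives the time, the measured TCP pose, the force, the opening and the grip force at its end, in the units of the state.
- env.get_obs(): the state, without advancing time (a new reading comes with each control period).
- env.capture(name): name is "side" or "top"; returns the picture (400x640x3 uint8, red, green, blue); there is no depth.
- env.camera_model(name): a dict with "fx", "fy", "cx", "cy" (pixels), "R" (3x3) and "t" (3): a world point X has camera coordinates R X + t. Camera axes: x right, y down, z forward; pixel columns grow to the right and rows downward; lengths in m; the calibration is good to about 2 mm. A picture is of the moment at which its call begins. camera_model takes no time and is no camera call.
- env.sign_off(): hands the job in; it is judged then, once.
Trained networks look in the newest picture that a camera, given by its name, has taken for a name from the list of things; names that differ only in an ending like _2 or _b are one class to them, and where a whole thing is asked for, a point or a joint stands for the part that bears it (a point fixed in the world has none). Each returns a list of dicts, best first, with "p" (0 to 1); they miss things now and then, are a little off and sometimes report something else, mostly with a low value. They report only what shows in the picture. A call takes as long as a camera call.
- env.outline_of(camera, target): "mask" (400x640 bool, what is visible of it).
- env.pinpoint(camera, target): "point" ([x, y, z] in m, in world coordinates, good to about 4 mm: a listed point, or the origin of a listed thing).
The state is a dict: "clock": time; "joint_positions": joint angles; "dq": joint speeds; "tau": joint torques, N m; "tool_pos": TCP position; "orientation": TCP orientation; "wrist_force": force on the tool from outside, world axes, zero at the start; "torque": the same for the moment, N m; "opening": finger opening in m; "grasp_force": force on a finger pad.
Only numpy, scipy, OpenCV 4.12 (cv2) and the standard library are available. Lean on these libraries where they do the work, as an engineer would, in place of code of your own. Each camera call takes 0.05 s, during which the arm holds its last target. There are 200 camera calls.

TASK

The battery packs are charged. First pull the red isolator plug right out of the charger and leave it in the blue tray; then swing the door of the red battery safe wide open by its handle, pull every pack out of the charger, put them all into the safe together with the loose pack that stands on the desk, and shut the door fully. Do not pull any pack while the isolator is still plugged in, and leave the multimeter where it lies.

Things in the scene. Friction and masses are not known exactly. Their poses are not given: they have to be found in the camera images.
- dock: battery charger, black block 100 x 250 x 32 mm (x, y, z), origin at the centre of its underside, fixed to the desk. In a row along its y are three pack bays at y = +88, +28 and -32 mm and a smaller isolator socket at y = -87 mm, all at x = 0, 22 mm deep (floor 10 mm above the desk), 1 mm of play all round
- isolator_mid (a point): red isolator plug, 70 mm high, 0.09 kg; this point is its centre, 35 mm above its foot, z up when it stands. Foot 30 x 40 mm (x, y) up to 28 mm; above that an upright fin 20 mm thick (x), 40 mm wide. Starts in the charger's isolator socket, foot 22 mm deep, x along the charger's x, held by sprung detent rollers: pull straight up with some 12 to 20 N
- tray: blue open tray 130 x 100 x 22 mm (x, y, z), walls and floor 4 mm, origin at the centre of its underside, fixed to the desk
- safe: red steel battery safe, open box 188 x 218 x 100 mm (x, y, z) with a door on top, origin at the centre of its underside, fixed to the desk; inside 180 x 210 mm and 96 mm deep, walls and floor 4 mm. Hinge along its far (+x) top edge, handle in front (-x)
- safe_door (a joint): door of the safe: a flat panel that closes the top, 0 when shut, grows in rad as its front edge swings up and over towards +x of the safe, 1.57 upright, stop at 1.9. A friction hinge (about 0.6 N m) keeps it wherever it is left
- door_handle (a point): middle of the door's handle: a round steel bar 12 mm thick, 100 mm long along the safe's y, carried by two stalks 42 mm ahead of the door's front edge (free on all sides; the stalks are at its ends). 104 mm above the desk when the door is shut; moves with the door, 230 mm from the hinge line
- door_hinge (a point): middle of the door's hinge line, at the safe's far top edge, 100 mm above the desk; the hinge runs along the safe's y
- multimeter: red multimeter lying on its back behind the work, 158 x 115 x 48 mm, origin under its centre; not part of the job
- pack_0_mid (a point): battery pack, grey box with an orange band, 36 x 52 x 80 mm (its own x, y, z), about 0.22 kg; this point is its centre, 40 mm above its foot, z up when it stands. Plugged into a charger bay at the start (or absent: None), foot 22 mm deep, x along the charger's x; sprung detent rollers snap into its groove, so pull straight up with some 12 to 20 N for the first 12 mm.
- pack_1_mid (a point): battery pack, grey box with an orange band, 36 x 52 x 80 mm (its own x, y, z), about 0.22 kg; this point is its centre, 40 mm above its foot, z up when it stands. Plugged into a charger bay at the start (or absent: None), foot 22 mm deep, x along the charger's x; sprung detent rollers snap into its groove, so pull straight up with some 12 to 20 N for the first 12 mm.
- pack_2_mid (a point): battery pack, grey box with an orange band, 36 x 52 x 80 mm (its own x, y, z), about 0.22 kg; this point is its centre, 40 mm above its foot, z up when it stands. Plugged into a charger bay at the start (or absent: None), foot 22 mm deep, x along the charger's x; sprung detent rollers snap into its groove, so pull straight up with some 12 to 20 N for the first 12 mm.
- pack_3_mid (a point): battery pack, grey box with an orange band, 36 x 52 x 80 mm (its own x, y, z), about 0.22 kg; this point is its centre, 40 mm above its foot, z up when it stands. This one was taken out earlier and stands loose on the desk.

How it is judged:
By the outcome, as a careful person would: the job done as asked, in the order asked, and still so for the second after the job is handed in, with the robot touching nothing.
Of pack_0, pack_1, pack_2 only 1 to 3 are there at a start; the rules pass over those that are not, and their reading is None.
At some moment in a run one of pack_3 may be knocked a few centimetres aside while the robot is not near it.
Once in a run the grip may slacken for a moment while it holds something.
It also fails if it takes over 210 s, if anything falls off the work surface, if the arm or the gripper's body presses on something with over 40 N, if the wrist force passes 120 N, or if a joint passes its speed limit or range.

## Working session

There is one attempt and no reset: what is moved stays moved. The work goes in short steps, Python scripts to look and compute and a tool call to move; the robot and the scene stay as the last step left them, time stands still between calls to the robot, and variables do not carry over. Pictures are saved under pics/ and viewed, at most 14 in all, crops included, and the job is handed in when it is done.

Besides the shell and the picture viewer there is one more tool, called after "Request:" as name([rows], argument=value, ...), one row to a line, values as JSON. jog_arm: Moves the arm, as the interface text tells. Its arguments: {"type":"object","properties":{"plan":{"type":"array","items":{"type":"object","properties":{"rotation":{"type":"array","items":{"type":"number"}},"slide":{"type":"array","items":{"type":"number"}},"claw":{"type":"number"}}}},"newtons":{"type":"number"}},"required":["plan"]}

```bash
ls; mkdir -p pics; cat > h.py <<'E'
import numpy as np, cv2
from plant import env
from scipy.spatial.transform import Rotation as R
def snap(c,n):
    im=env.capture(c); cv2.imwrite(f'pics/{n}.png',im[:,:,::-1]); return im
def st():
    o=env.get_obs(); print('t',round(o['clock'],2),'pos',np.round(o['tool_pos'],4),'rv',np.round(o['orientation'],3),'F',np.round(o['wrist_force'],1),'op',round(o['opening'],4),'g',o['grasp_force']); return o
def to(target,rotm=None):
    "slide/rotation units from the measured pose to target"
    o=env.get_obs(); A=R.from_rotvec(o['orientation'])
    s=A.inv().apply(np.array(target)-o['tool_pos'])/0.03
    r=np.zeros(3) if rotm is None else np.degrees((A.inv()*rotm).as_rotvec())/6
    print('slide',np.round(s,3),'rot',np.round(r,3))
E
python3 - <<'E'
from h import *
o=st(); print(R.from_rotvec(o['orientation']).as_matrix().round(3))
for c in('side','top'):
    snap(c,c+'0')
    m=env.camera_model(c); print(c,(-np.array(m['R']).T@m['t']).round(3),np.array(m['R']).round(2).tolist())
    for n in ['dock','isolator_mid','tray','safe','door_handle','door_hinge','multimeter','pack_0_mid','pack_3_mid']:
        print(n,[(np.round(d['point'],3).tolist(),round(d['p'],2)) for d in env.pinpoint(c,n)][:6])
E
```

```text
pics
t 0.0 pos [0.2622 0.5939 0.2175] rv [-0.648 -3.073  0.004] F [ 0.1 -0.1  0.9] op 0.0928 g 0.0
[[-0.915  0.404 -0.001]
 [ 0.404  0.915 -0.002]
 [-0.    -0.003 -1.   ]]
side [ 0.324 -1.106  0.572] [[0.97, -0.23, -0.01], [-0.1, -0.4, -0.91], [0.2, 0.89, -0.42]]
dock [([0.518, -0.327, 0.002], 0.71)]
isolator_mid [([0.515, -0.412, 0.044], 0.91)]
tray [([0.444, -0.051, 0.0], 0.65), ([0.52, -0.415, 0.04], 0.32)]
safe [([0.495, 0.234, 0.001], 0.68)]
door_handle [([0.365, 0.239, 0.104], 0.87)]
door_hinge [([0.597, 0.233, 0.099], 0.74)]
multimeter [([0.751, 0.234, -0.003], 0.94)]
pack_0_mid [([0.518, -0.24, 0.05], 0.55)]
pack_3_mid []
top [ 0.452 -0.063  1.212] [[0.01, -1.0, 0.0], [-1.0, -0.01, -0.1], [0.1, 0.0, -1.0]]
dock [([0.526, -0.327, -0.002], 0.72)]
isolator_mid [([0.516, -0.413, 0.04], 0.59)]
tray [([0.44, -0.053, 0.002], 0.91)]
safe [([0.504, 0.236, -0.003], 0.6)]
door_handle [([0.367, 0.242, 0.105], 0.86)]
door_hinge [([0.598, 0.232, 0.101], 0.67)]
multimeter [([0.755, 0.232, -0.0], 0.84)]
pack_0_mid [([0.518, -0.238, 0.052], 0.52)]
pack_3_mid [([0.602, -0.021, 0.041], 0.47)]
```

View pics/side0.png

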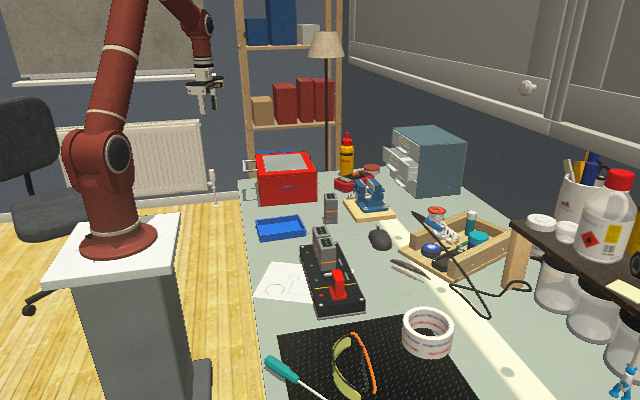

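View pics/top0.png

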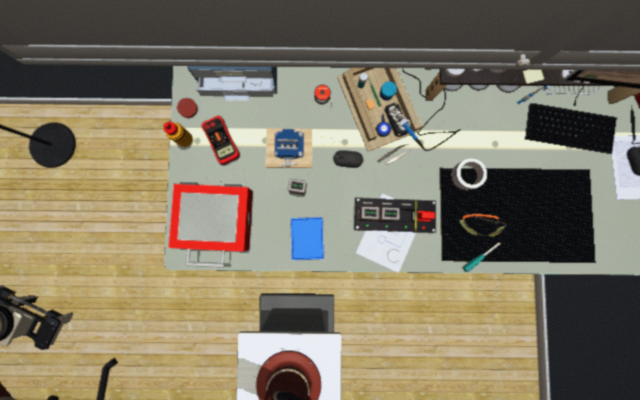

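The side view shows the charger at about (333,275) with the red plug at (338,285) and the loose pack at (330,208). In the top view the packs are in the first two bays at (370,213) and (391,213), the third bay (410,213) is empty, the plug is at (426,215) and the loose pack at (297,186). The tray is at (307,238) and the safe at (210,217), its handle towards the robot.

```bash
cat >> h.py <<'E'
def proj(c,X):
    m=env.camera_model(c); p=np.array(m['R'])@np.array(X)+np.array(m['t']); return np.array([m['fx']*p[0]/p[2]+m['cx'],m['fy']*p[1]/p[2]+m['cy']])
def plane(c,px,z):
    m=env.camera_model(c); Rm=np.array(m['R']); C=-Rm.T@np.array(m['t'])
    px=np.atleast_2d(px); d=np.c_[(px[:,0]-m['cx'])/m['fx'],(px[:,1]-m['cy'])/m['fy'],np.ones(len(px))]@Rm
    return C+d*((z-C[2])/d[:,2])[:,None]
def tri(pa,pb):
    P=[]
    for c in('side','top'):
        m=env.camera_model(c); K=np.array([[m['fx'],0,m['cx']],[0,m['fy'],m['cy']],[0,0,1.]]); P.append(K@np.c_[np.array(m['R']),np.array(m['t'])])
    X=cv2.triangulatePoints(P[0],P[1],np.float64(pa).reshape(2,1),np.float64(pb).reshape(2,1))[:,0]; return X[:3]/X[3]
def rect(c,mask,z):
    cs,_=cv2.findContours(mask.astype(np.uint8),cv2.RETR_EXTERNAL,cv2.CHAIN_APPROX_NONE)
    k=max(cs,key=cv2.contourArea)[:,0,:].astype(float)
    w=plane(c,k,z)[:,:2]; (ctr,sz,a)=cv2.minAreaRect((w*1000).astype(np.float32)); return np.round(ctr,1),np.round(sz,1),round(a,1)
E
python3 - <<'E'
from h import *
env.capture('side');env.capture('top')
for n in ['isolator_mid','dock','tray','door_handle','door_hinge','pack_0_mid']:
    a,b=env.pinpoint('side',n),env.pinpoint('top',n)
    if a and b: print(n,len(a),len(b),tri(proj('side',a[0]['point']),proj('top',b[0]['point'])).round(4))
for n,z in [('dock',.032),('tray',.022),('safe',.1),('pack_0_mid',.09),('pack_3_mid',.08),('isolator_mid',.08),('multimeter',.048)]:
    for d in env.outline_of('top',n): print(n,round(d['p'],2),d['mask'].sum(),rect('top',d['mask'],z))
for d in env.outline_of('side','pack_3_mid'):
    ys,xs=np.nonzero(d['mask']);print('side pack',d['p'],xs.min(),xs.max(),ys.min(),ys.max())
E
```

```text
dock 1 1 [ 0.5232 -0.3258  0.002 ]
tray 1 1 [ 0.4438 -0.0506  0.0022]
door_handle 2 2 [0.3663 0.2424 0.1033]
door_hinge 1 2 [0.5994 0.2347 0.0963]
dock 0.63 2126 (array([ 517.3, -322. ]), array([254.9, 108.6]), 88.4)
tray 0.88 1381 (array([441.4, -50.7]), array([133. , 103.2]), 0.9)
tray 0.37 5371 (array([499.7, 251. ]), array([252.4, 225.7]), 87.9)
safe 0.7 5535 (array([480.1, 232.2]), array([238.9, 244. ]), 87.9)
pack_0_mid 0.75 255 (array([ 518.6, -235.1]), array([35.5, 59.4]), 0.6)
pack_3_mid 0.64 254 (array([595. , -19.1]), array([53.6, 45.7]), 82.4)
isolator_mid 0.74 163 (array([ 513.5, -405.1]), array([26.8, 51.2]), 0.6)
isolator_mid 0.39 5202 (array([482.5, 245.5]), array([226.6, 249.5]), 87.5)
multimeter 0.94 1084 (array([746.2, 223.4]), array([152.6,  72.9]), 26.7)
side pack 0.93 324 337 193 224
```

```bash
python3 - <<'E'
import cv2,numpy as np
a=cv2.imread('pics/top0.png')
x=cv2.resize(a[170:250,340:450],None,fx=5,fy=5,interpolation=cv2.INTER_CUBIC)
y=cv2.resize(a[160:280,160:335],None,fx=3,fy=3,interpolation=cv2.INTER_CUBIC)
o=np.zeros((400+200,800,3),np.uint8); o[:400,:550]=x; 
z=cv2.resize(a[170:205,280:315],(240,240),interpolation=cv2.INTER_CUBIC); o[:240,555:795]=z
y=cv2.resize(a[165:275,160:340],None,fx=1.8,fy=1.8); o[400:400+198,:324]=y
cv2.imwrite('pics/crop0.png',o)
E
```

```text
(no output)
```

View pics/crop0.png

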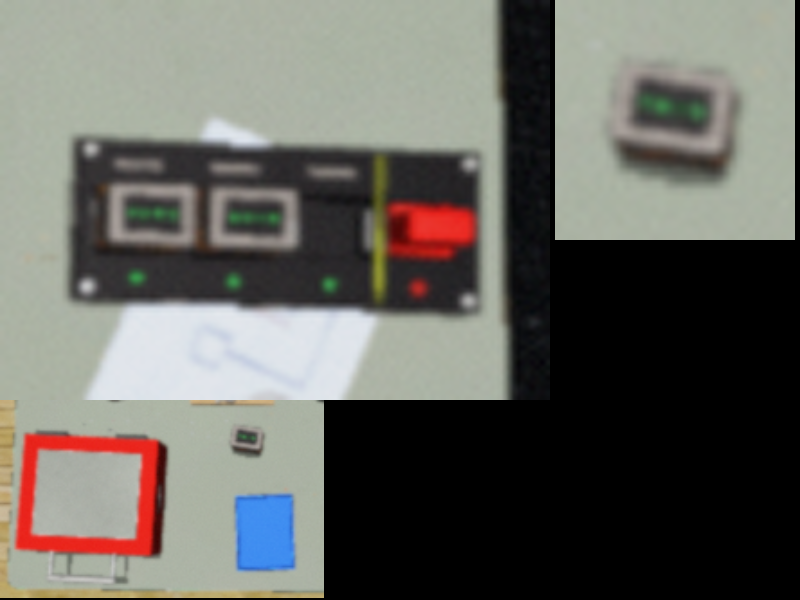

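```bash
cat >> h.py <<'E'
def down(deg):
    a=np.radians(deg); y=np.array([np.cos(a),np.sin(a),0]); z=np.array([0,0,-1.]); return R.from_matrix(np.c_[np.cross(y,z),y,z])
E
python3 - <<'E'
from h import *
st()
to([.52,.15,.26],down(10)); to([.5145,-.4125,.16],down(-1.6))
E
```

```text
t 2.1 pos [0.2625 0.5946 0.2187] rv [-0.648 -3.074  0.   ] F [-0.2  0.4 -0.6] op 0.0932 g 0.0
slide [-13.838 -10.091  -1.378] rot [-1.000e-03 -0.000e+00  9.363e+00]
slide [-21.243 -27.318   1.955] rot [-1.0000e-03 -0.0000e+00  1.1297e+01]
```

Request:
jog_arm([
  {"rotation": [0,0,2],"slide": [-2,-1.5,-1.4],"claw": 60},
  {"rotation": [0,0,9.4],"slide": [-13.8,-10,-1.4],"claw": 60},
  {"rotation": [0,0,9.4],"slide": [-13.8,-10,-1.4],"claw": 60},
  {"rotation": [0,0,9.4],"slide": [-13.8,-10,-1.4],"claw": 60},
  {"rotation": [0,0,9.4],"slide": [-13.8,-10,-1.4],"claw": 60},
  {"rotation": [0,0,9.4],"slide": [-13.8,-10,-1.4],"claw": 60},
  {"rotation": [0,0,9.4],"slide": [-13.8,-10,-1.4],"claw": 60},
  {"rotation": [0,0,9.4],"slide": [-13.8,-10,-1.4],"claw": 60},
  {"rotation": [0,0,9.4],"slide": [-13.8,-10,-1.4],"claw": 60},
  {"rotation": [0,0,9.4],"slide": [-13.8,-10,-1.4],"claw": 60},
  {"rotation": [0,0,9.4],"slide": [-13.8,-10,-1.4],"claw": 60},
  {"rotation": [0,0,9.4],"slide": [-13.8,-10,-1.4],"claw": 60},
  {"rotation": [0,0,9.4],"slide": [-13.8,-10,-1.4],"claw": 60},
  {"rotation": [0,0,9.4],"slide": [-13.8,-10,-1.4],"claw": 60},
  {"rotation": [0,0,9.4],"slide": [-13.8,-10,-1.4],"claw": 60},
])

```text
clock: 3.35
tool_pos: [0.5204, 0.1521, 0.2607]
orientation: [-2.027, -2.4, -0.0]
wrist_force: [-1.0, 1.2, -0.4]
opening: 0.0601
grasp_force: 0.0
```

```bash
python3 - <<'E'
from h import *
st(); to([.5145,-.4125,.16],down(-1.6))
E
```

```text
t 3.35 pos [0.5204 0.1521 0.2607] rv [-2.027 -2.4   -0.   ] F [-1.   1.2 -0.4] op 0.0601 g 0.0
slide [-18.524  -3.34    3.35 ] rot [ 0.    -0.004  1.871]
```

Request:
jog_arm([
  {"rotation": [0,0,1.87],"slide": [-18.5,-3.34,1],"claw": 50},
  {"rotation": [0,0,1.87],"slide": [-18.5,-3.34,1],"claw": 50},
  {"rotation": [0,0,1.87],"slide": [-18.5,-3.34,1],"claw": 50},
  {"rotation": [0,0,1.87],"slide": [-18.5,-3.34,1],"claw": 50},
  {"rotation": [0,0,1.87],"slide": [-18.5,-3.34,1],"claw": 50},
  {"rotation": [0,0,1.87],"slide": [-18.5,-3.34,1],"claw": 50},
  {"rotation": [0,0,1.87],"slide": [-18.5,-3.34,1],"claw": 50},
  {"rotation": [0,0,1.87],"slide": [-18.5,-3.34,1],"claw": 50},
  {"rotation": [0,0,1.87],"slide": [-18.5,-3.34,1],"claw": 50},
  {"rotation": [0,0,1.87],"slide": [-18.5,-3.34,1],"claw": 50},
  {"rotation": [0,0,1.87],"slide": [-18.5,-3.34,1],"claw": 50},
  {"rotation": [0,0,1.87],"slide": [-18.5,-3.34,1],"claw": 50},
  {"rotation": [0,0,1.87],"slide": [-18.5,-3.34,1],"claw": 50},
  {"rotation": [0,0,1.87],"slide": [-18.5,-3.34,1],"claw": 50},
  {"rotation": [0,0,1.87],"slide": [-18.5,-3.34,3.35],"claw": 50},
  {"rotation": [0,0,1.87],"slide": [-18.5,-3.34,3.35],"claw": 50},
  {"rotation": [0,0,1.87],"slide": [-18.5,-3.34,3.35],"claw": 50},
  {"rotation": [0,0,1.87],"slide": [-18.5,-3.34,3.35],"claw": 50},
])

```text
clock: 4.85
tool_pos: [0.5166, -0.4078, 0.1586]
orientation: [-2.242, -2.194, -0.002]
wrist_force: [0.5, -0.5, 0.4]
opening: 0.0502
grasp_force: 0.0
```

```bash
python3 - <<'E'
from h import *
st(); im=snap('side','s1'); 
for n in ['isolator_mid','pack_0_mid']:
    for d in env.pinpoint('side',n)[:4]: print(n,np.round(d['point'],3),d['p'])
p=proj('side',[.5145,-.4125,.05]); print(p, proj('side',env.get_obs()['tool_pos']))
c=im[200:330,270:400]; cv2.imwrite('pics/s1c.png',cv2.resize(c,None,fx=4.6,fy=4.6)[:,:,::-1])
to([.5145,-.4125,.043],down(-1.6))
E
```

```text
t 4.85 pos [ 0.5166 -0.4078  0.1586] rv [-2.242e+00 -2.194e+00 -2.000e-03] F [ 0.5 -0.5  0.4] op 0.0502 g 0.0
isolator_mid [ 0.515 -0.41   0.041] 0.77
pack_0_mid [ 0.523 -0.24   0.05 ] 0.59
pack_0_mid [ 0.522 -0.325  0.002] 0.57
[335.9063161  285.49352368] [337.57267367 238.2139401 ]
slide [-0.043 -0.117  3.992] rot [0.037 0.024 0.047]
```

View pics/s1c.png

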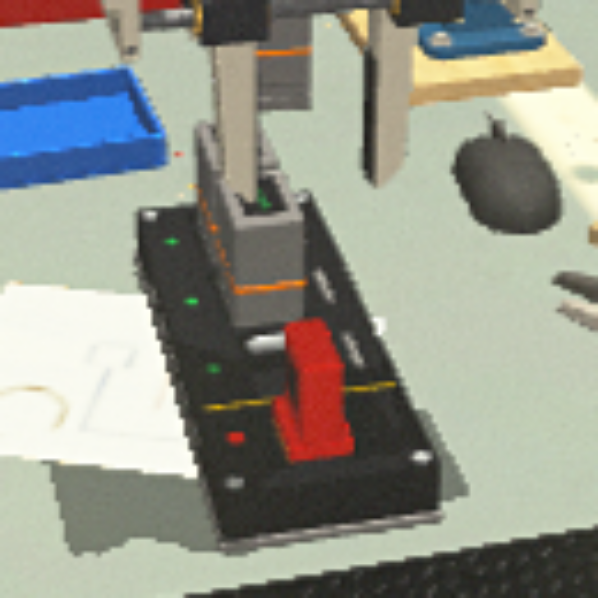

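The crop shows the red plug fin at about (315,370), the two packs behind it, and the fingers above the plug straddling it. I descend.

Request:
jog_arm([
  {"rotation": [0,0,0],"slide": [0,0,1.3],"claw": 50},
  {"rotation": [0,0,0],"slide": [0,0,2.6],"claw": 50},
  {"rotation": [0,0,0],"slide": [0,0,3.3],"claw": 50},
  {"rotation": [0,0,0],"slide": [0,0,3.9],"claw": 50},
  {"rotation": [0,0,0],"slide": [0,0,3.9],"claw": 50},
  {"rotation": [0,0,0],"slide": [0,0,3.9],"claw": 50},
  {"rotation": [0,0,0],"slide": [0,0,3.9],"claw": 5},
  {"rotation": [0,0,0],"slide": [0,0,3.9],"claw": 5},
  {"rotation": [0,0,0],"slide": [0,0,3.9],"claw": 5},
  {"rotation": [0,0,0],"slide": [0,0,3.9],"claw": 5},
  {"rotation": [0,0,0],"slide": [0,0,3.9],"claw": 5},
  {"rotation": [0,0,0],"slide": [0,0,3.9],"claw": 5},
], newtons=50)

```text
clock: 6.0
tool_pos: [0.5168, -0.4113, 0.0441]
orientation: [2.247, 2.192, 0.001]
wrist_force: [0.3, 0.6, 2.5]
opening: 0.0198
grasp_force: 50.0
```

```bash
python3 - <<'E'
from h import *
st(); to([.5145,-.4125,.043],down(-1.6))
E
```

```text
t 6.0 pos [ 0.5168 -0.4113  0.0441] rv [2.247e+00 2.192e+00 1.000e-03] F [0.3 0.6 2.5] op 0.0198 g 49.992297291755676
slide [-0.041 -0.075  0.037] rot [0.024 0.011 0.03 ]
```

Request:
jog_arm([
  {"rotation": [0,0,0],"slide": [0,0,-0.2],"claw": 5},
  {"rotation": [0,0,0],"slide": [0,0,-0.4],"claw": 5},
  {"rotation": [0,0,0],"slide": [0,0,-0.6],"claw": 5},
  {"rotation": [0,0,0],"slide": [0,0,-0.8],"claw": 5},
  {"rotation": [0,0,0],"slide": [0,0,-1.1],"claw": 5},
  {"rotation": [0,0,0],"slide": [0,0,-1.6],"claw": 5},
  {"rotation": [0,0,0],"slide": [0,0,-2.3],"claw": 5},
  {"rotation": [0,0,0],"slide": [0,0,-3.2],"claw": 5},
  {"rotation": [0,0,0],"slide": [0,0,-4],"claw": 5},
  {"rotation": [0,0,0],"slide": [0,0,-4],"claw": 5},
  {"rotation": [0,0,0],"slide": [0,0,-4],"claw": 5},
])

```text
clock: 6.92
tool_pos: [0.5155, -0.4119, 0.1658]
orientation: [2.247, 2.19, -0.0]
wrist_force: [0.1, 0.4, -0.8]
opening: 0.0197
grasp_force: 50.0
```

```bash
python3 - <<'E'
from h import *
st(); to([.4425,-.051,.15],down(2)); to([.4425,-.051,.045],down(2))
env.capture('side')
for d in env.pinpoint('side','isolator_mid')[:2]: print(np.round(d['point'],3),d['p'])
for d in env.pinpoint('side','tray')[:2]: print(np.round(d['point'],3),d['p'])
E
```

```text
t 6.92 pos [ 0.5155 -0.4119  0.1658] rv [ 2.247  2.19  -0.   ] F [ 0.1  0.4 -0.8] op 0.0197 g 49.999324679374695
slide [11.964 -2.741  0.492] rot [ 0.021  0.023 -0.579]
slide [11.972 -2.749  3.992] rot [ 0.021  0.023 -0.579]
[ 0.441 -0.05   0.002] 0.6
```

Request:
jog_arm([
  {"rotation": [0,0,-0.58],"slide": [12,-2.75,0],"claw": 5},
  {"rotation": [0,0,-0.58],"slide": [12,-2.75,0],"claw": 5},
  {"rotation": [0,0,-0.58],"slide": [12,-2.75,0],"claw": 5},
  {"rotation": [0,0,-0.58],"slide": [12,-2.75,0],"claw": 5},
  {"rotation": [0,0,-0.58],"slide": [12,-2.75,0],"claw": 5},
  {"rotation": [0,0,-0.58],"slide": [12,-2.75,0],"claw": 5},
  {"rotation": [0,0,-0.58],"slide": [12,-2.75,0],"claw": 5},
  {"rotation": [0,0,-0.58],"slide": [12,-2.75,0],"claw": 5},
  {"rotation": [0,0,-0.58],"slide": [12,-2.75,0],"claw": 5},
  {"rotation": [0,0,-0.58],"slide": [12,-2.75,0],"claw": 5},
  {"rotation": [0,0,-0.58],"slide": [12,-2.75,0.8],"claw": 5},
  {"rotation": [0,0,-0.58],"slide": [12,-2.75,1.8],"claw": 5},
  {"rotation": [0,0,-0.58],"slide": [12,-2.75,2.6],"claw": 5},
  {"rotation": [0,0,-0.58],"slide": [12,-2.75,3.2],"claw": 5},
  {"rotation": [0,0,-0.58],"slide": [12,-2.75,3.6],"claw": 5},
  {"rotation": [0,0,-0.58],"slide": [12,-2.75,3.9],"claw": 5},
  {"rotation": [0,0,-0.58],"slide": [12,-2.75,4.1],"claw": 5},
  {"rotation": [0,0,-0.58],"slide": [12,-2.75,4.1],"claw": 5},
  {"rotation": [0,0,-0.58],"slide": [12,-2.75,4.1],"claw": 5},
])

```text
clock: 8.65
tool_pos: [0.4422, -0.0492, 0.0401]
orientation: [-2.182, -2.26, 0.0]
wrist_force: [0.1, -0.4, -0.9]
opening: 0.0194
grasp_force: 50.0
```

```bash
python3 - <<'E'
from h import *
st(); to([.4425,-.051,.037],down(2)); env.capture('top')
for d in env.pinpoint('top','isolator_mid')[:2]: print(np.round(d['point'],3),d['p'])
E
```

```text
t 8.65 pos [ 0.4422 -0.0492  0.0401] rv [-2.182 -2.26   0.   ] F [ 0.1 -0.4 -0.9] op 0.0194 g 49.999621510505676
slide [-0.059  0.009  0.104] rot [-0.004  0.     0.004]
```

Request:
jog_arm([
  {"rotation": [0,0,0],"slide": [0,0,0.05],"claw": 5},
  {"rotation": [0,0,0],"slide": [0,0,0.08],"claw": 5},
  {"rotation": [0,0,0],"slide": [0,0,0.08],"claw": 45},
  {"rotation": [0,0,0],"slide": [0,0,0.08],"claw": 45},
  {"rotation": [0,0,0],"slide": [0,0,0.08],"claw": 45},
  {"rotation": [0,0,0],"slide": [0,0,0.08],"claw": 45},
  {"rotation": [0,0,0],"slide": [0,0,-1],"claw": 45},
  {"rotation": [0,0,0],"slide": [0,0,-2],"claw": 45},
  {"rotation": [0,0,0],"slide": [0,0,-3],"claw": 45},
  {"rotation": [0,0,0],"slide": [0,0,-4],"claw": 45},
  {"rotation": [0,0,0],"slide": [0,0,-5],"claw": 30},
  {"rotation": [0,0,0],"slide": [0,0,-5],"claw": 30},
  {"rotation": [0,0,0],"slide": [0,0,-5],"claw": 30},
])

```text
clock: 9.83
tool_pos: [0.4431, -0.049, 0.1915]
orientation: [2.179, 2.259, 0.005]
wrist_force: [-0.5, 0.5, 0.4]
opening: 0.0319
grasp_force: 0.0
```

```bash
python3 - <<'E'
from h import *
st(); env.capture('side'); im=snap('top','t2')
for c in('side','top'):
  for n in ['isolator_mid','door_handle','door_hinge']:
    for d in env.pinpoint(c,n)[:2]: print(c,n,np.round(d['point'],3),round(d['p'],2))
to([.366,.242,.17],down(-2))
E
```

```text
t 9.83 pos [ 0.4431 -0.049   0.1915] rv [2.179 2.259 0.005] F [-0.5  0.5  0.4] op 0.0319 g 0.0
side isolator_mid [0.596 0.232 0.098] 0.34
side door_handle [0.363 0.237 0.108] 0.85
side door_hinge [0.596 0.229 0.098] 0.95
top door_handle [0.367 0.238 0.102] 0.87
top door_handle [ 0.522 -0.297  0.053] 0.39
top door_hinge [0.6   0.233 0.099] 0.6
slide [ 9.786 -2.179  0.649] rot [-0.019  0.001  0.67 ]
```

Request:
jog_arm([
  {"rotation": [0,0,0.67],"slide": [9.7,-1,0],"claw": 28},
  {"rotation": [0,0,0.67],"slide": [9.7,-1,0],"claw": 28},
  {"rotation": [0,0,0.67],"slide": [9.7,-1,0],"claw": 28},
  {"rotation": [0,0,0.67],"slide": [9.7,-1,0],"claw": 28},
  {"rotation": [0,0,0.67],"slide": [9.7,-1,0],"claw": 28},
  {"rotation": [0,0,0.67],"slide": [9.7,-1,0],"claw": 28},
  {"rotation": [0,0,0.67],"slide": [9.7,-1,0],"claw": 28},
  {"rotation": [0,0,0.67],"slide": [9.7,-2.2,0.6],"claw": 28},
  {"rotation": [0,0,0.67],"slide": [9.7,-2.2,0.6],"claw": 28},
  {"rotation": [0,0,0.67],"slide": [9.7,-2.2,0.6],"claw": 28},
  {"rotation": [0,0,0.67],"slide": [9.7,-2.2,0.6],"claw": 28},
])

```text
clock: 11.15
tool_pos: [0.3665, 0.2396, 0.1721]
orientation: [2.259, 2.182, 0.001]
wrist_force: [1.0, 0.1, 0.1]
opening: 0.0281
grasp_force: 0.0
```

```bash
python3 - <<'E'
from h import *
st(); a=snap('side','s3'); b=snap('top','t3')
for c in('side','top'):
  for n in ['door_handle','isolator_mid']:
    for d in env.pinpoint(c,n)[:2]: print(c,n,np.round(d['point'],3),round(d['p'],2))
to([.3655,.24,.085],down(-2))
o=np.zeros((400,800,3),np.uint8)
o[:,:400]=cv2.resize(a[130:250,210:330],(400,400)); o[:,400:]=cv2.resize(b[160:300,190:330],(400,400)); cv2.imwrite('pics/c3.png',o[:,:,::-1])
E
```

```text
t 11.15 pos [0.3665 0.2396 0.1721] rv [2.259e+00 2.182e+00 1.000e-03] F [1.  0.1 0.1] op 0.0281 g 0.0
side door_handle [0.367 0.236 0.103] 0.88
side door_handle [ 0.601 -0.024  0.04 ] 0.56
side isolator_mid [ 0.442 -0.052  0.036] 0.7
side isolator_mid [0.597 0.234 0.097] 0.37
top door_handle [0.368 0.243 0.104] 0.92
top isolator_mid [ 0.441 -0.048  0.037] 0.71
top isolator_mid [0.364 0.241 0.101] 0.6
slide [ 0.02  -0.055  2.918] rot [ 0.013 -0.007 -0.011]
```

View pics/c3.png

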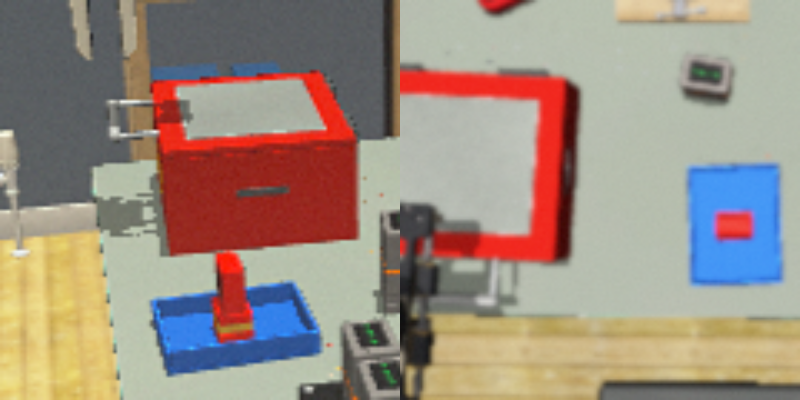

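The plug stands in the blue tray (crop at 232,300 and 733,225). The gripper is above the handle, whose bar ends show at (115,120) and (490,285). I descend onto the bar.

Request:
jog_arm([
  {"rotation": [0,0,0],"slide": [0,0,1],"claw": 28},
  {"rotation": [0,0,0],"slide": [0,0,1.8],"claw": 28},
  {"rotation": [0,0,0],"slide": [0,0,2.4],"claw": 28},
  {"rotation": [0,0,0],"slide": [0,0,2.95],"claw": 28},
  {"rotation": [0,0,0],"slide": [0,0,2.95],"claw": 28},
  {"rotation": [0,0,0],"slide": [0,0,2.95],"claw": 28},
  {"rotation": [0,0,0],"slide": [0,0,2.95],"claw": 3},
  {"rotation": [0,0,0],"slide": [0,0,2.95],"claw": 3},
  {"rotation": [0,0,0],"slide": [0,0,2.95],"claw": 3},
  {"rotation": [0,0,0],"slide": [0,0,2.95],"claw": 3},
  {"rotation": [0,0,0],"slide": [0,0,2.95],"claw": 3},
], newtons=15)

```text
clock: 12.37
tool_pos: [0.3668, 0.2398, 0.0844]
orientation: [2.259, 2.182, 0.004]
wrist_force: [1.3, -0.2, 0.6]
opening: 0.0113
grasp_force: 15.0
```

```bash
python3 - <<'E'
from h import *
o=st(); p=o['tool_pos']; h=np.array([p[0],p[2]])  # handle TCP at theta0
A=R.from_rotvec(o['orientation'])
r=.230; u=np.array([np.cos(np.radians(-2)),np.sin(np.radians(-2)),0])
for th in np.r_[np.linspace(.12,1.86,19)]:
    f=np.arctan2(.004,.23); d=u*r*(np.cos(f)-np.cos(th+f)); d=d+np.array([0,0,r*(np.sin(th+f)-np.sin(f))])
    print(round(th,2),(A.inv().apply(d)/.03).round(2))
E
```

```text
t 12.37 pos [0.3668 0.2398 0.0844] rv [2.259 2.182 0.004] F [ 1.3 -0.2  0.6] op 0.0113 g 15.000217705965042
0.12 [ 0.    0.07 -0.92]
0.22 [ 0.    0.21 -1.64]
0.31 [ 0.    0.42 -2.36]
0.41 [ 0.    0.7  -3.04]
0.51 [ 0.    1.04 -3.7 ]
0.6 [ 0.01  1.44 -4.32]
0.7 [ 0.01  1.9  -4.9 ]
0.8 [ 0.01  2.41 -5.44]
0.89 [ 0.01  2.98 -5.92]
0.99 [ 0.01  3.59 -6.34]
1.09 [ 0.01  4.23 -6.7 ]
1.18 [ 0.01  4.91 -7.  ]
1.28 [ 0.01  5.61 -7.24]
1.38 [ 0.01  6.33 -7.4 ]
1.47 [ 0.01  7.07 -7.49]
1.57 [ 0.01  7.81 -7.51]
1.67 [ 0.01  8.55 -7.46]
1.76 [ 0.01  9.28 -7.34]
1.86 [ 0.01 10.   -7.15]
```

Request:
jog_arm([
  {"rotation": [0,0,0],"slide": [0,0.07,-0.92],"claw": 3},
  {"rotation": [0,0,0],"slide": [0,0.21,-1.64],"claw": 3},
  {"rotation": [0,0,0],"slide": [0,0.42,-2.36],"claw": 3},
  {"rotation": [0,0,0],"slide": [0,0.7,-3.04],"claw": 3},
  {"rotation": [0,0,0],"slide": [0,1.04,-3.7],"claw": 3},
  {"rotation": [0,0,0],"slide": [0,1.44,-4.32],"claw": 3},
  {"rotation": [0,0,0],"slide": [0,1.9,-4.9],"claw": 3},
  {"rotation": [0,0,0],"slide": [0,2.41,-5.44],"claw": 3},
  {"rotation": [0,0,0],"slide": [0,2.98,-5.92],"claw": 3},
  {"rotation": [0,0,0],"slide": [0,3.59,-6.34],"claw": 3},
  {"rotation": [0,0,0],"slide": [0,4.23,-6.7],"claw": 3},
  {"rotation": [0,0,0],"slide": [0,4.91,-7.0],"claw": 3},
  {"rotation": [0,0,0],"slide": [0,4.91,-7.0],"claw": 3},
], newtons=20)

```text
clock: 13.45
tool_pos: [0.5146, 0.2345, 0.2974]
orientation: [-2.26, -2.181, -0.005]
wrist_force: [-2.7, -0.9, 14.9]
opening: 0.0109
grasp_force: 20.0
```

```bash
python3 - <<'E'
from h import *
o=st(); env.capture('side')
for d in env.pinpoint('side','door_handle')[:2]: print(np.round(d['point'],3),round(d['p'],2))
A=R.from_rotvec(o['orientation']); u=np.array([np.cos(np.radians(-2)),np.sin(np.radians(-2)),0]); f=np.arctan2(.004,.23);r=.23
H=np.array([.3668,.2398,.0844])
for th in np.linspace(1.28,1.86,7):
    d=H+u*r*(np.cos(f)-np.cos(th+f))+np.array([0,0,r*(np.sin(th+f)-np.sin(f))])-o['tool_pos']
    print(round(th,2),(A.inv().apply(d)/.03).round(2))
E
```

```text
t 13.45 pos [0.5146 0.2345 0.2974] rv [-2.26  -2.181 -0.005] F [-2.7 -0.9 14.9] op 0.0109 g 20.001572370529175
[0.511 0.231 0.314] 0.84
1.28 [ 0.    0.67 -0.15]
1.38 [ 0.01  1.39 -0.31]
1.47 [ 0.01  2.12 -0.4 ]
1.57 [ 0.01  2.86 -0.43]
1.67 [ 0.01  3.6  -0.38]
1.76 [ 0.01  4.33 -0.26]
1.86 [ 0.01  5.05 -0.07]
```

Request:
jog_arm([
  {"rotation": [0,0,0],"slide": [0,0.67,-0.25],"claw": 3},
  {"rotation": [0,0,0],"slide": [0,1.39,-0.41],"claw": 3},
  {"rotation": [0,0,0],"slide": [0,2.12,-0.5],"claw": 3},
  {"rotation": [0,0,0],"slide": [0,2.86,-0.53],"claw": 3},
  {"rotation": [0,0,0],"slide": [0,3.6,-0.48],"claw": 3},
  {"rotation": [0,0,0],"slide": [0,4.33,-0.36],"claw": 3},
  {"rotation": [0,0,0],"slide": [0,5.0,-0.2],"claw": 3},
  {"rotation": [0,0,0],"slide": [0,5.0,-0.2],"claw": 3},
  {"rotation": [0,0,0],"slide": [0,5.0,-0.2],"claw": 3},
])

```text
clock: 14.3
tool_pos: [0.6645, 0.2287, 0.299]
orientation: [2.259, 2.18, 0.002]
wrist_force: [2.8, -0.3, -0.7]
opening: 0.0114
grasp_force: 20.0
```

```bash
python3 - <<'E'
from h import *
o=st(); snap('side','s4')
for d in env.pinpoint('side','door_handle')[:2]: print(np.round(d['point'],3),round(d['p'],2))
E
```

```text
t 14.3 pos [0.6645 0.2287 0.299 ] rv [2.259e+00 2.180e+00 2.000e-03] F [ 2.8 -0.3 -0.7] op 0.0114 g 20.000147223472595
[0.663 0.225 0.318] 0.96
```

View pics/s4.png

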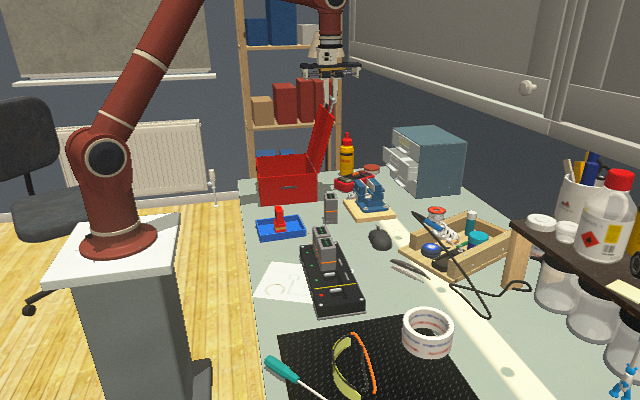

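The door (322,140) stands wide open, the plug is in the tray (279,218), and the packs are still in place. I release the handle and retreat upward.

Request:
jog_arm([
  {"rotation": [0,0,0],"slide": [0,0,0],"claw": 30},
  {"rotation": [0,0,0],"slide": [0,0,0],"claw": 30},
  {"rotation": [0,0,0],"slide": [0,0,0],"claw": 30},
  {"rotation": [0,0,0],"slide": [0,0,-0.7],"claw": 30},
  {"rotation": [0,0,0],"slide": [0,0,-1.5],"claw": 30},
  {"rotation": [0,0,0],"slide": [0,-1,-2],"claw": 60},
  {"rotation": [0,0,0],"slide": [0,-3,-2],"claw": 60},
  {"rotation": [0,0,0],"slide": [0,-3,-2],"claw": 60},
  {"rotation": [0,0,0],"slide": [0,-3,-2],"claw": 60},
])

```text
clock: 15.15
tool_pos: [0.5684, 0.2339, 0.3614]
orientation: [-2.252, -2.184, -0.0]
wrist_force: [0.6, -1.0, -0.2]
opening: 0.052
grasp_force: 0.0
```

```bash
python3 - <<'E'
from h import *
o=st(); to([.519,-.2985,.18],down(-1.6)); env.capture('side')
for n in ['door_handle','pack_0_mid']:
  for d in env.pinpoint('side',n)[:4]: print(n,np.round(d['point'],3),round(d['p'],2))
E
```

```text
t 15.15 pos [0.5684 0.2339 0.3614] rv [-2.252 -2.184 -0.   ] F [ 0.6 -1.  -0.2] op 0.052 g 0.0
slide [-17.807  -1.082   5.991] rot [-0.031 -0.031 -0.026]
door_handle [0.663 0.228 0.318] 0.68
pack_0_mid [ 0.521 -0.241  0.049] 0.49
pack_0_mid [ 0.753  0.23  -0.   ] 0.47
```

Request:
jog_arm([
  {"rotation": [0,0,0],"slide": [-17.8,-1.1,3],"claw": 60},
  {"rotation": [0,0,0],"slide": [-17.8,-1.1,3],"claw": 60},
  {"rotation": [0,0,0],"slide": [-17.8,-1.1,3],"claw": 60},
  {"rotation": [0,0,0],"slide": [-17.8,-1.1,3],"claw": 60},
  {"rotation": [0,0,0],"slide": [-17.8,-1.1,3],"claw": 60},
  {"rotation": [0,0,0],"slide": [-17.8,-1.1,3],"claw": 60},
  {"rotation": [0,0,0],"slide": [-17.8,-1.1,3],"claw": 60},
  {"rotation": [0,0,0],"slide": [-17.8,-1.1,3],"claw": 60},
  {"rotation": [0,0,0],"slide": [-17.8,-1.1,3],"claw": 60},
  {"rotation": [0,0,0],"slide": [-17.8,-1.1,3],"claw": 60},
  {"rotation": [0,0,0],"slide": [-17.8,-1.1,3],"claw": 60},
  {"rotation": [0,0,0],"slide": [-17.8,-1.1,3],"claw": 60},
  {"rotation": [0,0,0],"slide": [-17.8,-1.1,3],"claw": 60},
  {"rotation": [0,0,0],"slide": [-17.8,-1.1,6],"claw": 60},
  {"rotation": [0,0,0],"slide": [-17.8,-1.1,6.7],"claw": 60},
  {"rotation": [0,0,0],"slide": [-17.8,-1.1,6.7],"claw": 60},
  {"rotation": [0,0,0],"slide": [-17.8,-1.1,6.7],"claw": 60},
  {"rotation": [0,0,0],"slide": [-17.8,-1.1,6.7],"claw": 60},
  {"rotation": [0,0,0],"slide": [-17.8,-1.1,6.7],"claw": 60},
  {"rotation": [0,0,0],"slide": [-17.8,-1.1,6.7],"claw": 60},
])

```text
clock: 16.97
tool_pos: [0.5232, -0.3018, 0.1611]
orientation: [2.256, 2.179, 0.001]
wrist_force: [-0.9, -0.2, -0.5]
opening: 0.0601
grasp_force: 0.0
```

```bash
python3 - <<'E'
from h import *
o=st(); to([.519,-.2985,.05],down(-1.6))
E
```

```text
t 16.97 pos [ 0.5232 -0.3018  0.1611] rv [2.256e+00 2.179e+00 1.000e-03] F [-0.9 -0.2 -0.5] op 0.0601 g 0.0
slide [ 0.114 -0.158  3.702] rot [ 0.04   0.028 -0.064]
```

Request:
jog_arm([
  {"rotation": [0,0,0],"slide": [0.11,-0.15,0.8],"claw": 60},
  {"rotation": [0,0,0],"slide": [0.11,-0.15,1.8],"claw": 60},
  {"rotation": [0,0,0],"slide": [0.11,-0.15,2.8],"claw": 60},
  {"rotation": [0,0,0],"slide": [0.11,-0.15,3.4],"claw": 60},
  {"rotation": [0,0,0],"slide": [0.11,-0.15,3.7],"claw": 60},
  {"rotation": [0,0,0],"slide": [0.11,-0.15,3.7],"claw": 60},
  {"rotation": [0,0,0],"slide": [0.11,-0.15,3.7],"claw": 60},
  {"rotation": [0,0,0],"slide": [0.11,-0.15,3.7],"claw": 20},
  {"rotation": [0,0,0],"slide": [0.11,-0.15,3.7],"claw": 20},
  {"rotation": [0,0,0],"slide": [0.11,-0.15,3.7],"claw": 20},
  {"rotation": [0,0,0],"slide": [0.11,-0.15,3.7],"claw": 20},
  {"rotation": [0,0,0],"slide": [0.11,-0.15,3.7],"claw": 20},
], newtons=55)

```text
clock: 17.97
tool_pos: [0.5198, -0.2973, 0.049]
orientation: [2.255, 2.18, 0.004]
wrist_force: [3.8, 0.9, 1.2]
opening: 0.0356
grasp_force: 55.0
```

```bash
python3 - <<'E'
from h import *
o=st()
E
```

```text
t 17.97 pos [ 0.5198 -0.2973  0.049 ] rv [2.255 2.18  0.004] F [3.8 0.9 1.2] op 0.0356 g 54.951642751693726
```

Request:
jog_arm([
  {"rotation": [0,0,0],"slide": [0,0,-0.2],"claw": 20},
  {"rotation": [0,0,0],"slide": [0,0,-0.4],"claw": 20},
  {"rotation": [0,0,0],"slide": [0,0,-0.6],"claw": 20},
  {"rotation": [0,0,0],"slide": [0,0,-0.8],"claw": 20},
  {"rotation": [0,0,0],"slide": [0,0,-1.1],"claw": 20},
  {"rotation": [0,0,0],"slide": [0,0,-1.6],"claw": 20},
  {"rotation": [0,0,0],"slide": [0,0,-2.5],"claw": 20},
  {"rotation": [0,0,0],"slide": [0,0,-3.5],"claw": 20},
  {"rotation": [0,0,0],"slide": [0,0,-4.5],"claw": 20},
  {"rotation": [0,0,0],"slide": [0,0,-5.5],"claw": 20},
  {"rotation": [0,0,0],"slide": [0,0,-6],"claw": 20},
  {"rotation": [0,0,0],"slide": [0,0,-6],"claw": 20},
  {"rotation": [0,0,0],"slide": [0,0,-6],"claw": 20},
])

```text
clock: 19.05
tool_pos: [0.5156, -0.2967, 0.2278]
orientation: [-2.259, -2.18, 0.001]
wrist_force: [-0.6, -0.1, -2.8]
opening: 0.0358
grasp_force: 54.9
```

```bash
cat >> h.py <<'E'
# safe: hinge end ~ (.5975,.2325); yaw -2 deg
def safe(x,y,z):
    a=np.radians(-2); c=np.array([.5975,.2325])-.094*np.array([np.cos(a),np.sin(a)])
    p=c+x*np.array([np.cos(a),np.sin(a)])+y*np.array([-np.sin(a),np.cos(a)]); return np.r_[p,z]
E
python3 - <<'E'
from h import *
o=st(); print(safe(0,0,0)); T=safe(-.02,.068,.22); print(T); to(T,down(-2))
env.capture('side')
for n in ['pack_0_mid','safe']:
  for d in env.pinpoint('side',n)[:4]: print(n,np.round(d['point'],3),round(d['p'],2))
E
```

```text
t 19.05 pos [ 0.5156 -0.2967  0.2278] rv [-2.259e+00 -2.180e+00  1.000e-03] F [-0.6 -0.1 -2.8] op 0.0358 g 54.947964549064636
[0.50355726 0.23578055 0.        ]
[0.48594261 0.30443712 0.22      ]
slide [19.991 -1.702  0.277] rot [-0.016 -0.006 -0.007]
pack_0_mid [ 0.521 -0.244  0.049] 0.63
safe [ 0.497  0.235 -0.001] 0.65
safe [ 0.752  0.231 -0.001] 0.48
```

Request:
jog_arm([
  {"rotation": [0,0,0],"slide": [20,-1.7,0],"claw": 20},
  {"rotation": [0,0,0],"slide": [20,-1.7,0],"claw": 20},
  {"rotation": [0,0,0],"slide": [20,-1.7,0],"claw": 20},
  {"rotation": [0,0,0],"slide": [20,-1.7,0],"claw": 20},
  {"rotation": [0,0,0],"slide": [20,-1.7,0],"claw": 20},
  {"rotation": [0,0,0],"slide": [20,-1.7,0],"claw": 20},
  {"rotation": [0,0,0],"slide": [20,-1.7,0],"claw": 20},
  {"rotation": [0,0,0],"slide": [20,-1.7,0],"claw": 20},
  {"rotation": [0,0,0],"slide": [20,-1.7,0],"claw": 20},
  {"rotation": [0,0,0],"slide": [20,-1.7,0],"claw": 20},
  {"rotation": [0,0,0],"slide": [20,-1.7,0],"claw": 20},
  {"rotation": [0,0,0],"slide": [20,-1.7,0],"claw": 20},
  {"rotation": [0,0,0],"slide": [20,-1.7,0],"claw": 20},
  {"rotation": [0,0,0],"slide": [20,-1.7,0],"claw": 20},
  {"rotation": [0,0,0],"slide": [20,-1.7,0],"claw": 20},
  {"rotation": [0,0,0],"slide": [20,-1.7,0],"claw": 20},
  {"rotation": [0,0,0],"slide": [20,-1.7,0],"claw": 20},
  {"rotation": [0,0,0],"slide": [20,-1.7,0],"claw": 20},
])

```text
clock: 20.7
tool_pos: [0.4867, 0.3024, 0.2264]
orientation: [2.261, 2.18, -0.006]
wrist_force: [0.2, -0.6, -2.1]
opening: 0.0354
grasp_force: 54.9
```

```bash
python3 - <<'E'
from h import *
o=st(); T=safe(-.02,.068,.045); to(T,down(-2))
a=snap('side','s5'); b=snap('top','t5')
for c in('side','top'):
 for n in ['pack_0_mid','safe']:
  for d in env.pinpoint(c,n)[:4]: print(c,n,np.round(d['point'],3),round(d['p'],2))
o=np.zeros((400,800,3),np.uint8)
o[:,:400]=cv2.resize(a[90:230,220:360],(400,400)); o[:,400:]=cv2.resize(b[150:290,150:290],(400,400)); cv2.imwrite('pics/c5.png',o[:,:,::-1])
E
```

```text
t 20.7 pos [0.4867 0.3024 0.2264] rv [ 2.261  2.18  -0.006] F [ 0.2 -0.6 -2.1] op 0.0354 g 54.947810769081116
slide [ 0.087 -0.017  6.047] rot [-0.018  0.034 -0.015]
side pack_0_mid [ 0.522 -0.241  0.048] 0.67
side pack_0_mid [0.659 0.229 0.319] 0.36
side safe [ 0.497  0.239 -0.001] 0.78
side safe [0.661 0.23  0.32 ] 0.59
top pack_0_mid [ 0.52  -0.239  0.05 ] 0.62
top safe [ 0.502  0.237 -0.001] 0.78
```

View pics/c5.png

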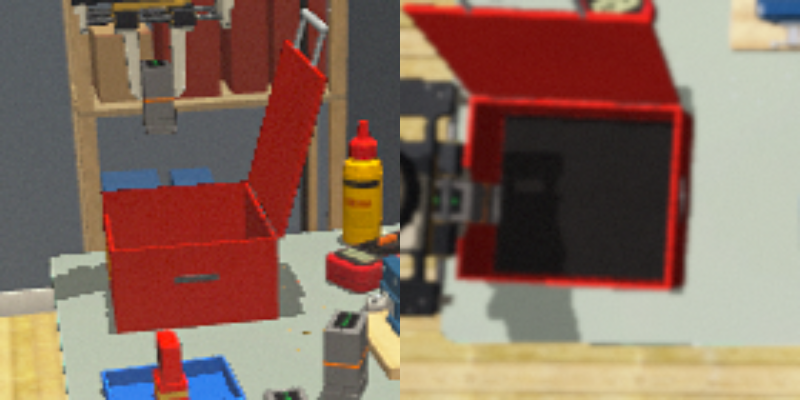

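The crop shows the pack held above the open safe, left of centre, with the door clear behind it. I lower it.

Request:
jog_arm([
  {"rotation": [0,0,0],"slide": [0.08,0,1],"claw": 20},
  {"rotation": [0,0,0],"slide": [0.08,0,2],"claw": 20},
  {"rotation": [0,0,0],"slide": [0.08,0,3],"claw": 20},
  {"rotation": [0,0,0],"slide": [0.08,0,4],"claw": 20},
  {"rotation": [0,0,0],"slide": [0.08,0,5],"claw": 20},
  {"rotation": [0,0,0],"slide": [0.08,0,5.6],"claw": 20},
  {"rotation": [0,0,0],"slide": [0.08,0,5.9],"claw": 20},
  {"rotation": [0,0,0],"slide": [0.08,0,6.05],"claw": 20},
  {"rotation": [0,0,0],"slide": [0.08,0,6.05],"claw": 20},
  {"rotation": [0,0,0],"slide": [0.08,0,6.05],"claw": 20},
])

```text
clock: 21.83
tool_pos: [0.4882, 0.3073, 0.0473]
orientation: [2.259, 2.182, 0.004]
wrist_force: [-0.2, 0.2, -2.1]
opening: 0.036
grasp_force: 54.9
```

```bash
python3 - <<'E'
from h import *
o=st(); to(safe(-.02,.068,.043),down(-2))
E
```

```text
t 21.83 pos [0.4882 0.3073 0.0473] rv [2.259 2.182 0.004] F [-0.2  0.2 -2.1] op 0.036 g 54.94816839694977
slide [-0.099 -0.072  0.144] rot [ 0.02  -0.013  0.   ]
```

Request:
jog_arm([
  {"rotation": [0,0,0],"slide": [-0.05,0,0.08],"claw": 20},
  {"rotation": [0,0,0],"slide": [-0.05,0,0.13],"claw": 20},
  {"rotation": [0,0,0],"slide": [-0.05,0,0.13],"claw": 20},
  {"rotation": [0,0,0],"slide": [-0.05,0,0.13],"claw": 52},
  {"rotation": [0,0,0],"slide": [-0.05,0,0.13],"claw": 52},
  {"rotation": [0,0,0],"slide": [-0.05,0,0.13],"claw": 52},
  {"rotation": [0,0,0],"slide": [-0.05,0,0.13],"claw": 52},
  {"rotation": [0,0,0],"slide": [-0.05,0,-1],"claw": 52},
  {"rotation": [0,0,0],"slide": [-0.05,0,-2],"claw": 52},
  {"rotation": [0,0,0],"slide": [-0.05,0,-3],"claw": 52},
  {"rotation": [0,0,0],"slide": [-0.05,0,-4],"claw": 52},
  {"rotation": [0,0,0],"slide": [-0.05,0,-5],"claw": 55},
  {"rotation": [0,0,0],"slide": [-0.05,0,-5],"claw": 58},
  {"rotation": [0,0,0],"slide": [-0.05,0,-5],"claw": 60},
])

```text
clock: 23.0
tool_pos: [0.488, 0.3059, 0.1981]
orientation: [2.259, 2.182, 0.007]
wrist_force: [-0.0, -0.4, -0.8]
opening: 0.0596
grasp_force: 0.0
```

```bash
python3 - <<'E'
from h import *
o=st(); to([.5215,-.2395,.16],down(-1.6))
for c in('side','top'):
 env.capture(c)
 for n in ['pack_0_mid']:
  for d in env.pinpoint(c,n)[:4]: print(c,n,np.round(d['point'],3),round(d['p'],2))
E
```

```text
t 23.0 pos [0.488  0.3059 0.1981] rv [2.259 2.182 0.007] F [-0.  -0.4 -0.8] op 0.0596 g 0.0
slide [-18.136   1.738   1.226] rot [ 0.034 -0.026 -0.063]
side pack_0_mid [ 0.52  -0.24   0.047] 0.83
side pack_0_mid [0.596 0.23  0.099] 0.69
top pack_0_mid [ 0.521 -0.237  0.049] 0.74
top pack_0_mid [ 0.445 -0.049  0.002] 0.71
```

Request:
jog_arm([
  {"rotation": [0,0,0],"slide": [-18.1,1.7,0],"claw": 60},
  {"rotation": [0,0,0],"slide": [-18.1,1.7,0],"claw": 60},
  {"rotation": [0,0,0],"slide": [-18.1,1.7,0],"claw": 60},
  {"rotation": [0,0,0],"slide": [-18.1,1.7,0],"claw": 60},
  {"rotation": [0,0,0],"slide": [-18.1,1.7,0],"claw": 60},
  {"rotation": [0,0,0],"slide": [-18.1,1.7,0],"claw": 60},
  {"rotation": [0,0,0],"slide": [-18.1,1.7,0],"claw": 60},
  {"rotation": [0,0,0],"slide": [-18.1,1.7,0],"claw": 60},
  {"rotation": [0,0,0],"slide": [-18.1,1.7,0],"claw": 60},
  {"rotation": [0,0,0],"slide": [-18.1,1.7,0],"claw": 60},
  {"rotation": [0,0,0],"slide": [-18.1,1.7,0],"claw": 60},
  {"rotation": [0,0,0],"slide": [-18.1,1.7,0],"claw": 60},
  {"rotation": [0,0,0],"slide": [-18.1,1.7,0],"claw": 60},
  {"rotation": [0,0,0],"slide": [-18.1,1.7,0],"claw": 60},
  {"rotation": [0,0,0],"slide": [-18.1,1.7,1.2],"claw": 60},
  {"rotation": [0,0,0],"slide": [-18.1,1.7,1.2],"claw": 60},
  {"rotation": [0,0,0],"slide": [-18.1,1.7,1.2],"claw": 60},
  {"rotation": [0,0,0],"slide": [-18.1,1.7,1.2],"claw": 60},
])

```text
clock: 24.7
tool_pos: [0.5193, -0.2381, 0.1601]
orientation: [-2.257, -2.183, 0.001]
wrist_force: [0.8, -0.5, -0.1]
opening: 0.0601
grasp_force: 0.0
```

```bash
python3 - <<'E'
from h import *
o=st(); to([.5215,-.239,.05],down(-1.6))
E
```

```text
t 24.7 pos [ 0.5193 -0.2381  0.1601] rv [-2.257e+00 -2.183e+00  1.000e-03] F [ 0.8 -0.5 -0.1] op 0.0601 g 0.0
slide [-0.031  0.078  3.67 ] rot [-0.011 -0.006 -0.051]
```

Request:
jog_arm([
  {"rotation": [0,0,0],"slide": [0,0.06,0.8],"claw": 60},
  {"rotation": [0,0,0],"slide": [0,0.06,1.8],"claw": 60},
  {"rotation": [0,0,0],"slide": [0,0.06,2.8],"claw": 60},
  {"rotation": [0,0,0],"slide": [0,0.06,3.4],"claw": 60},
  {"rotation": [0,0,0],"slide": [0,0.06,3.7],"claw": 60},
  {"rotation": [0,0,0],"slide": [0,0.06,3.7],"claw": 60},
  {"rotation": [0,0,0],"slide": [0,0.06,3.7],"claw": 60},
  {"rotation": [0,0,0],"slide": [0,0.06,3.7],"claw": 20},
  {"rotation": [0,0,0],"slide": [0,0.06,3.7],"claw": 20},
  {"rotation": [0,0,0],"slide": [0,0.06,3.7],"claw": 20},
  {"rotation": [0,0,0],"slide": [0,0.06,3.7],"claw": 20},
  {"rotation": [0,0,0],"slide": [0,0.06,3.7],"claw": 20},
], newtons=55)

```text
clock: 25.7
tool_pos: [0.5219, -0.2393, 0.05]
orientation: [2.258, 2.181, 0.002]
wrist_force: [-0.3, -0.1, 2.2]
opening: 0.0354
grasp_force: 55.0
```

Request:
jog_arm([
  {"rotation": [0,0,0],"slide": [0,0,-0.2],"claw": 20},
  {"rotation": [0,0,0],"slide": [0,0,-0.4],"claw": 20},
  {"rotation": [0,0,0],"slide": [0,0,-0.6],"claw": 20},
  {"rotation": [0,0,0],"slide": [0,0,-0.8],"claw": 20},
  {"rotation": [0,0,0],"slide": [0,0,-1.1],"claw": 20},
  {"rotation": [0,0,0],"slide": [0,0,-1.6],"claw": 20},
  {"rotation": [0,0,0],"slide": [0,0,-2.5],"claw": 20},
  {"rotation": [0,0,0],"slide": [0,0,-3.5],"claw": 20},
  {"rotation": [0,0,0],"slide": [0,0,-4.5],"claw": 20},
  {"rotation": [0,0,0],"slide": [0,0,-5.5],"claw": 20},
  {"rotation": [0,0,0],"slide": [0,0,-6],"claw": 20},
  {"rotation": [0,0,0],"slide": [0,0,-6],"claw": 20},
  {"rotation": [0,0,0],"slide": [0,0,-6],"claw": 20},
])

```text
clock: 26.78
tool_pos: [0.5204, -0.239, 0.2301]
orientation: [2.26, 2.182, 0.001]
wrist_force: [-0.3, -0.9, -3.1]
opening: 0.0359
grasp_force: 55.0
```

```bash
python3 - <<'E'
from h import *
o=st(); to(safe(-.02,-.002,.22),down(-2))
E
```

```text
t 26.78 pos [ 0.5204 -0.239   0.2301] rv [2.260e+00 2.182e+00 1.000e-03] F [-0.3 -0.9 -3.1] op 0.0359 g 54.97994005680084
slide [15.73  -1.783  0.335] rot [ 0.008 -0.001 -0.001]
```

Request:
jog_arm([
  {"rotation": [0,0,0],"slide": [15.7,-1.75,0],"claw": 20},
  {"rotation": [0,0,0],"slide": [15.7,-1.75,0],"claw": 20},
  {"rotation": [0,0,0],"slide": [15.7,-1.75,0],"claw": 20},
  {"rotation": [0,0,0],"slide": [15.7,-1.75,0],"claw": 20},
  {"rotation": [0,0,0],"slide": [15.7,-1.75,0],"claw": 20},
  {"rotation": [0,0,0],"slide": [15.7,-1.75,0],"claw": 20},
  {"rotation": [0,0,0],"slide": [15.7,-1.75,0],"claw": 20},
  {"rotation": [0,0,0],"slide": [15.7,-1.75,0],"claw": 20},
  {"rotation": [0,0,0],"slide": [15.7,-1.75,0],"claw": 20},
  {"rotation": [0,0,0],"slide": [15.7,-1.75,0],"claw": 20},
  {"rotation": [0,0,0],"slide": [15.7,-1.75,0],"claw": 20},
  {"rotation": [0,0,0],"slide": [15.7,-1.75,0],"claw": 20},
  {"rotation": [0,0,0],"slide": [15.7,-1.75,0],"claw": 20},
  {"rotation": [0,0,0],"slide": [15.7,-1.75,0],"claw": 20},
  {"rotation": [0,0,0],"slide": [15.7,-1.75,0],"claw": 20},
])

```text
clock: 28.03
tool_pos: [0.4841, 0.2313, 0.2279]
orientation: [2.262, 2.18, -0.006]
wrist_force: [0.1, -1.1, -3.5]
opening: 0.0353
grasp_force: 55.0
```

```bash
python3 - <<'E'
from h import *
o=st(); to(safe(-.02,-.002,.045),down(-2))
env.capture('side')
for d in env.pinpoint('side','pack_0_mid')[:4]: print(np.round(d['point'],3),round(d['p'],2))
E
```

```text
t 28.03 pos [0.4841 0.2313 0.2279] rv [ 2.262  2.18  -0.006] F [ 0.1 -1.1 -3.5] op 0.0353 g 54.979596734046936
slide [ 0.125 -0.009  6.096] rot [-0.025  0.031 -0.017]
```

Request:
jog_arm([
  {"rotation": [0,0,0],"slide": [0.04,0,1],"claw": 20},
  {"rotation": [0,0,0],"slide": [0.04,0,2],"claw": 20},
  {"rotation": [0,0,0],"slide": [0.04,0,3],"claw": 20},
  {"rotation": [0,0,0],"slide": [0.04,0,4],"claw": 20},
  {"rotation": [0,0,0],"slide": [0.04,0,5],"claw": 20},
  {"rotation": [0,0,0],"slide": [0.04,0,5.6],"claw": 20},
  {"rotation": [0,0,0],"slide": [0.04,0,5.9],"claw": 20},
  {"rotation": [0,0,0],"slide": [0.04,0,6.05],"claw": 20},
  {"rotation": [0,0,0],"slide": [0.04,0,6.1],"claw": 20},
  {"rotation": [0,0,0],"slide": [0.04,0,6.1],"claw": 20},
  {"rotation": [0,0,0],"slide": [0.04,0,6.1],"claw": 20},
])

```text
clock: 29.05
tool_pos: [0.486, 0.2349, 0.0474]
orientation: [2.259, 2.182, 0.004]
wrist_force: [-1.0, 0.1, -3.5]
opening: 0.0357
grasp_force: 55.0
```

```bash
python3 - <<'E'
from h import *
o=st(); to(safe(-.02,-.002,.043),down(-2))
E
```

```text
t 29.05 pos [0.486  0.2349 0.0474] rv [2.259 2.182 0.004] F [-1.   0.1 -3.5] op 0.0357 g 54.97988820075989
slide [-0.016 -0.084  0.147] rot [ 0.024 -0.012 -0.001]
```

Request:
jog_arm([
  {"rotation": [0,0,0],"slide": [0,0,0.08],"claw": 20},
  {"rotation": [0,0,0],"slide": [0,0,0.13],"claw": 20},
  {"rotation": [0,0,0],"slide": [0,0,0.13],"claw": 20},
  {"rotation": [0,0,0],"slide": [0,0,0.13],"claw": 52},
  {"rotation": [0,0,0],"slide": [0,0,0.13],"claw": 52},
  {"rotation": [0,0,0],"slide": [0,0,0.13],"claw": 52},
  {"rotation": [0,0,0],"slide": [0,0,0.13],"claw": 52},
  {"rotation": [0,0,0],"slide": [0,0,-1],"claw": 52},
  {"rotation": [0,0,0],"slide": [0,0,-2],"claw": 52},
  {"rotation": [0,0,0],"slide": [0,0,-3],"claw": 52},
  {"rotation": [0,0,0],"slide": [0,0,-4],"claw": 52},
  {"rotation": [0,0,0],"slide": [0,0,-5],"claw": 60},
  {"rotation": [0,0,0],"slide": [0,0,-6],"claw": 60},
  {"rotation": [0,0,0],"slide": [0,0,-6],"claw": 60},
])

```text
clock: 30.22
tool_pos: [0.4885, 0.2356, 0.232]
orientation: [2.257, 2.18, 0.018]
wrist_force: [0.5, -0.6, 0.8]
opening: 0.0599
grasp_force: 0.0
```

```bash
python3 - <<'E'
from h import *
o=st()
P={}
for c in('side','top'):
 im=snap(c,c+'6')
 for n in ['pack_3_mid']:
  for d in env.pinpoint(c,n)[:4]: print(c,n,np.round(d['point'],3),round(d['p'],2))
  for d in env.outline_of(c,n)[:4]:
    ys,xs=np.nonzero(d['mask']); print(c,round(d['p'],2),d['mask'].sum(),xs.mean().round(1),ys.mean().round(1),rect(c,d['mask'],.08))
 P[c]=im
o=np.zeros((400,800,3),np.uint8)
o[:,:400]=cv2.resize(P['side'][100:240,240:380],(400,400)); o[:,400:]=cv2.resize(P['top'][165:205,277:317],(400,400)); cv2.imwrite('pics/c6.png',o[:,:,::-1])
E
```

```text
t 30.22 pos [0.4885 0.2356 0.232 ] rv [2.257 2.18  0.018] F [ 0.5 -0.6  0.8] op 0.0599 g 0.0
side pack_3_mid [ 0.621 -0.072  0.04 ] 0.7
side 0.72 488 341.0 214.5 (array([ 600.7, -144.4]), array([194.8,  42.7]), 73.2)
side 0.69 3473 330.7 281.1 (array([ 499.3, -413.1]), array([261.2,  97.9]), 88.0)
top pack_3_mid [ 0.623 -0.069  0.043] 0.76
top pack_3_mid [ 0.446 -0.05   0.003] 0.48
top pack_3_mid [ 0.526 -0.328 -0.002] 0.28
top 0.56 265 312.6 181.0 (array([613.7, -67.1]), array([56.6, 44.7]), 63.8)
```

View pics/c6.png

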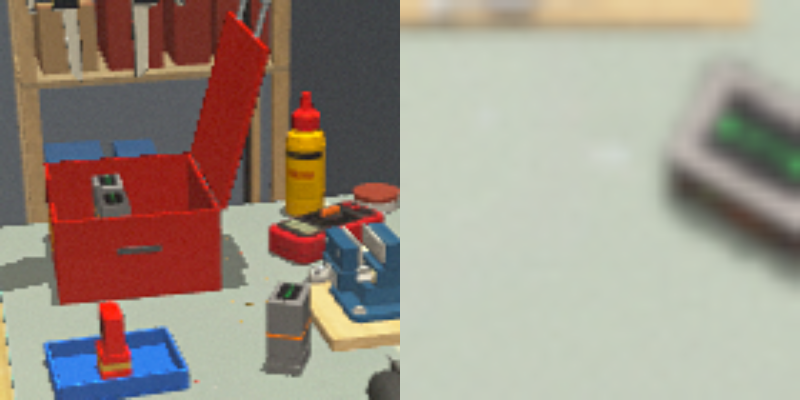

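```bash
python3 - <<'E'
from h import *
im=cv2.imread('pics/top6.png')
x0,y0,s=255,115,8
o=cv2.resize(im[y0:y0+75,x0:x0+90],None,fx=s,fy=s,interpolation=cv2.INTER_CUBIC)
def draw(cx,cy,yaw,z,col):
    a=np.radians(yaw); r=np.array([[np.cos(a),-np.sin(a)],[np.sin(a),np.cos(a)]])
    q=[((proj('top',np.r_[r@np.array(k)+[cx,cy],z])-[x0,y0]+.5)*s) for k in [(.018,.026),(-.018,.026),(-.018,-.026),(.018,-.026)]]
    cv2.polylines(o,[np.int32(q)],True,col,1)
draw(.622,-.0705,-26,.08,(0,0,255)); draw(.622,-.0705,-30,.08,(255,0,0))
cv2.imwrite('pics/c7.png',o)
print(plane('top',[[266,167],[312,167],[312,128]],.015).round(3)); print(plane('top',[[303,157],[303,130],[275,157]],.08).round(3))
E
```

```text
[[ 0.666  0.081  0.015]
 [ 0.668 -0.065  0.015]
 [ 0.795 -0.064  0.015]]
[[ 0.687 -0.038  0.08 ]
 [ 0.77  -0.037  0.08 ]
 [ 0.686  0.047  0.08 ]]
```

View pics/c7.png

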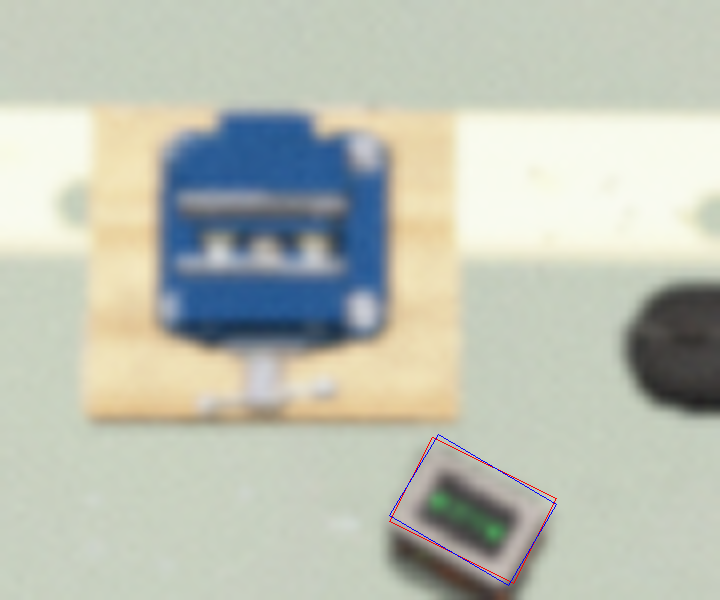

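The overlay of a 36 x 52 mm rectangle at (0.622, -0.0705), yaw -26 to -30°, matches the pack's top face at (475,510). The pack was knocked aside. The vise and board are clear of the fingers.

```bash
python3 - <<'E'
from h import *
o=st(); to([.5,.0,.23],down(-20)); to([.621,-.07,.15],down(-28))
E
```

```text
t 30.52 pos [0.4838 0.2344 0.2245] rv [-2.259 -2.182  0.006] F [ 0.1 -0.5 -0.8] op 0.0601 g 0.0
slide [-7.79   0.808 -0.172] rot [-0.027  0.022  3.004]
slide [-9.978  4.927  2.486] rot [-0.025  0.024  4.337]
```

Request:
jog_arm([
  {"rotation": [0,0,1],"slide": [-7.8,0.8,0],"claw": 52},
  {"rotation": [0,0,2],"slide": [-7.8,0.8,0],"claw": 52},
  {"rotation": [0,0,3],"slide": [-7.8,0.8,0],"claw": 52},
  {"rotation": [0,0,4.33],"slide": [-7.8,0.8,0],"claw": 52},
  {"rotation": [0,0,4.33],"slide": [-7.8,0.8,0],"claw": 52},
  {"rotation": [0,0,4.33],"slide": [-7.8,0.8,0],"claw": 52},
  {"rotation": [0,0,4.33],"slide": [-10,4.93,1.5],"claw": 52},
  {"rotation": [0,0,4.33],"slide": [-10,4.93,1.5],"claw": 52},
  {"rotation": [0,0,4.33],"slide": [-10,4.93,1.5],"claw": 52},
  {"rotation": [0,0,4.33],"slide": [-10,4.93,1.5],"claw": 52},
  {"rotation": [0,0,4.33],"slide": [-10,4.93,2.5],"claw": 52},
  {"rotation": [0,0,4.33],"slide": [-10,4.93,2.5],"claw": 52},
  {"rotation": [0,0,4.33],"slide": [-10,4.93,2.5],"claw": 52},
  {"rotation": [0,0,4.33],"slide": [-10,4.93,2.5],"claw": 52},
])

```text
clock: 31.68
tool_pos: [0.6219, -0.0697, 0.1513]
orientation: [-2.691, -1.619, 0.001]
wrist_force: [0.4, -0.8, 0.7]
opening: 0.0519
grasp_force: 0.0
```

```bash
python3 - <<'E'
from h import *
o=st(); to([.621,-.07,.039],down(-28)); env.capture('side')
for d in env.pinpoint('side','pack_3_mid')[:4]: print(np.round(d['point'],3),round(d['p'],2))
E
```

```text
t 31.68 pos [ 0.6219 -0.0697  0.1513] rv [-2.691e+00 -1.619e+00  1.000e-03] F [ 0.4 -0.8  0.7] op 0.0519 g 0.0
slide [-0.023 -0.017  3.742] rot [-0.011  0.002  0.011]
[0.661 0.228 0.318] 0.68
[ 0.622 -0.07   0.039] 0.55
```

Request:
jog_arm([
  {"rotation": [0,0,0],"slide": [0,0,0.8],"claw": 52},
  {"rotation": [0,0,0],"slide": [0,0,1.8],"claw": 52},
  {"rotation": [0,0,0],"slide": [0,0,2.8],"claw": 52},
  {"rotation": [0,0,0],"slide": [0,0,3.4],"claw": 52},
  {"rotation": [0,0,0],"slide": [0,0,3.7],"claw": 52},
  {"rotation": [0,0,0],"slide": [0,0,3.7],"claw": 52},
  {"rotation": [0,0,0],"slide": [0,0,3.7],"claw": 52},
  {"rotation": [0,0,0],"slide": [0,0,3.7],"claw": 20},
  {"rotation": [0,0,0],"slide": [0,0,3.7],"claw": 20},
  {"rotation": [0,0,0],"slide": [0,0,3.7],"claw": 20},
  {"rotation": [0,0,0],"slide": [0,0,3.7],"claw": 20},
  {"rotation": [0,0,0],"slide": [0,0,3.7],"claw": 20},
], newtons=50)

```text
clock: 32.78
tool_pos: [0.6223, -0.0698, 0.0414]
orientation: [-2.691, -1.619, -0.001]
wrist_force: [-2.3, 1.2, 6.5]
opening: 0.0357
grasp_force: 50.0
```

Request:
jog_arm([
  {"rotation": [0,0,0],"slide": [0,0,-0.5],"claw": 20},
  {"rotation": [0,0,0],"slide": [0,0,-1.5],"claw": 20},
  {"rotation": [0,0,0],"slide": [0,0,-2.5],"claw": 20},
  {"rotation": [0,0,0],"slide": [0,0,-3.5],"claw": 20},
  {"rotation": [0,0,0],"slide": [0,0,-4.5],"claw": 20},
  {"rotation": [0,0,0],"slide": [0,0,-5.5],"claw": 20},
  {"rotation": [0,0,0],"slide": [0,0,-6.2],"claw": 20},
  {"rotation": [0,0,0],"slide": [0,0,-6.2],"claw": 20},
  {"rotation": [0,0,0],"slide": [0,0,-6.2],"claw": 20},
])

```text
clock: 33.53
tool_pos: [0.6225, -0.0704, 0.2264]
orientation: [2.692, 1.618, 0.002]
wrist_force: [-0.6, 0.3, -3.9]
opening: 0.036
grasp_force: 50.0
```

```bash
python3 - <<'E'
from h import *
o=st(); to([.5,.0,.225],down(-2)); to(safe(-.02,-.072,.225),down(-2)); env.capture('side')
for d in env.pinpoint('side','pack_3_mid')[:4]: print(np.round(d['point'],3),round(d['p'],2))
E
```

```text
t 33.53 pos [ 0.6225 -0.0704  0.2264] rv [2.692e+00 1.618e+00 2.000e-03] F [-0.6  0.3 -3.9] op 0.036 g 49.982001185417175
slide [ 0.158 -4.707  0.04 ] rot [ 1.600e-02 -3.000e-03 -4.329e+00]
slide [ 4.705 -7.837  0.038] rot [ 1.600e-02 -3.000e-03 -4.329e+00]
[ 0.621 -0.074  0.224] 0.89
[ 0.442 -0.05   0.036] 0.62
```

Request:
jog_arm([
  {"rotation": [0,0,-1],"slide": [0.15,-4.7,0],"claw": 20},
  {"rotation": [0,0,-2],"slide": [0.15,-4.7,0],"claw": 20},
  {"rotation": [0,0,-3],"slide": [0.15,-4.7,0],"claw": 20},
  {"rotation": [0,0,-4.33],"slide": [0.15,-4.7,0],"claw": 20},
  {"rotation": [0,0,-4.33],"slide": [4.7,-7.8,0],"claw": 20},
  {"rotation": [0,0,-4.33],"slide": [4.7,-7.8,0],"claw": 20},
  {"rotation": [0,0,-4.33],"slide": [4.7,-7.8,0],"claw": 20},
  {"rotation": [0,0,-4.33],"slide": [4.7,-7.8,0],"claw": 20},
  {"rotation": [0,0,-4.33],"slide": [4.7,-7.8,0],"claw": 20},
  {"rotation": [0,0,-4.33],"slide": [4.7,-7.8,0],"claw": 20},
  {"rotation": [0,0,-4.33],"slide": [4.7,-7.8,0],"claw": 20},
  {"rotation": [0,0,-4.33],"slide": [4.7,-7.8,0],"claw": 20},
])

```text
clock: 34.63
tool_pos: [0.4814, 0.162, 0.2252]
orientation: [2.263, 2.179, -0.004]
wrist_force: [0.2, 0.6, -2.5]
opening: 0.0356
grasp_force: 50.0
```

```bash
python3 - <<'E'
from h import *
o=st(); to(safe(-.02,-.072,.047),down(-2)); env.capture('side')
for d in env.pinpoint('side','pack_3_mid')[:4]: print(np.round(d['point'],3),round(d['p'],2))
E
```

```text
t 34.63 pos [0.4814 0.162  0.2252] rv [ 2.263  2.179 -0.004] F [ 0.2  0.6 -2.5] op 0.0356 g 49.98198330402374
slide [ 0.096 -0.006  5.939] rot [-0.016  0.02  -0.025]
[0.48  0.157 0.222] 0.77
```

Request:
jog_arm([
  {"rotation": [0,0,0],"slide": [0.05,0,1],"claw": 20},
  {"rotation": [0,0,0],"slide": [0.05,0,2],"claw": 20},
  {"rotation": [0,0,0],"slide": [0.05,0,3],"claw": 20},
  {"rotation": [0,0,0],"slide": [0.05,0,4],"claw": 20},
  {"rotation": [0,0,0],"slide": [0.05,0,5],"claw": 20},
  {"rotation": [0,0,0],"slide": [0.05,0,5.6],"claw": 20},
  {"rotation": [0,0,0],"slide": [0.05,0,5.8],"claw": 20},
  {"rotation": [0,0,0],"slide": [0.05,0,5.95],"claw": 20},
  {"rotation": [0,0,0],"slide": [0.05,0,5.95],"claw": 20},
  {"rotation": [0,0,0],"slide": [0.05,0,5.95],"claw": 20},
])

```text
clock: 35.57
tool_pos: [0.4829, 0.1653, 0.0487]
orientation: [2.26, 2.181, 0.003]
wrist_force: [-0.4, 0.4, -2.4]
opening: 0.0358
grasp_force: 50.0
```

```bash
python3 - <<'E'
from h import *
o=st(); to(safe(-.02,-.072,.045),down(-2))
E
```

```text
t 35.57 pos [0.4829 0.1653 0.0487] rv [2.26  2.181 0.003] F [-0.4  0.4 -2.4] op 0.0358 g 49.98200833797455
slide [-0.03  -0.062  0.123] rot [ 0.021 -0.006 -0.005]
```

Request:
jog_arm([
  {"rotation": [0,0,0],"slide": [0,0,0.07],"claw": 20},
  {"rotation": [0,0,0],"slide": [0,0,0.11],"claw": 20},
  {"rotation": [0,0,0],"slide": [0,0,0.11],"claw": 20},
  {"rotation": [0,0,0],"slide": [0,0,0.11],"claw": 52},
  {"rotation": [0,0,0],"slide": [0,0,0.11],"claw": 52},
  {"rotation": [0,0,0],"slide": [0,0,0.11],"claw": 52},
  {"rotation": [0,0,0],"slide": [0,0,0.11],"claw": 52},
  {"rotation": [0,0,0],"slide": [0,0,-1],"claw": 52},
  {"rotation": [0,0,0],"slide": [0,0,-2],"claw": 52},
  {"rotation": [0,0,0],"slide": [0,0,-3],"claw": 52},
  {"rotation": [0,0,0],"slide": [0,0,-4],"claw": 52},
  {"rotation": [0,0,0],"slide": [0,0,-5],"claw": 52},
  {"rotation": [0,0,0],"slide": [0,0,-6],"claw": 40},
  {"rotation": [0,0,0],"slide": [0,0,-7],"claw": 30},
  {"rotation": [0,0,0],"slide": [0,0,-8],"claw": 30},
  {"rotation": [0,0,0],"slide": [0,0,-9],"claw": 30},
  {"rotation": [0,0,0],"slide": [0,0,-10],"claw": 30},
  {"rotation": [0,0,0],"slide": [0,0,-10.5],"claw": 30},
  {"rotation": [0,0,0],"slide": [0,0,-10.5],"claw": 30},
])

```text
clock: 37.15
tool_pos: [0.4836, 0.1656, 0.3664]
orientation: [2.258, 2.18, 0.012]
wrist_force: [-0.8, -0.3, 0.9]
opening: 0.0299
grasp_force: 0.0
```

```bash
python3 - <<'E'
from h import *
o=st(); to([.664,.2285,.375],down(-2)); P={}
for c in('side','top'):
 P[c]=snap(c,c+'8')
 for d in env.pinpoint(c,'door_handle')[:2]: print(c,np.round(d['point'],3),round(d['p'],2))
o=np.zeros((400,800,3),np.uint8)
o[:,:400]=cv2.resize(P['side'][100:240,220:360],(400,400)); o[:,400:]=cv2.resize(P['top'][150:290,150:290],(400,400)); cv2.imwrite('pics/c8.png',o[:,:,::-1])
E
```

```text
t 37.15 pos [0.4836 0.1656 0.3664] rv [2.258 2.18  0.012] F [-0.8 -0.3  0.9] op 0.0299 g 0.0
slide [ 2.306  5.939 -0.237] rot [ 0.069 -0.032  0.001]
side [0.662 0.227 0.321] 0.97
top [0.663 0.229 0.317] 0.93
top [0.755 0.23  0.001] 0.62
```

View pics/c8.png

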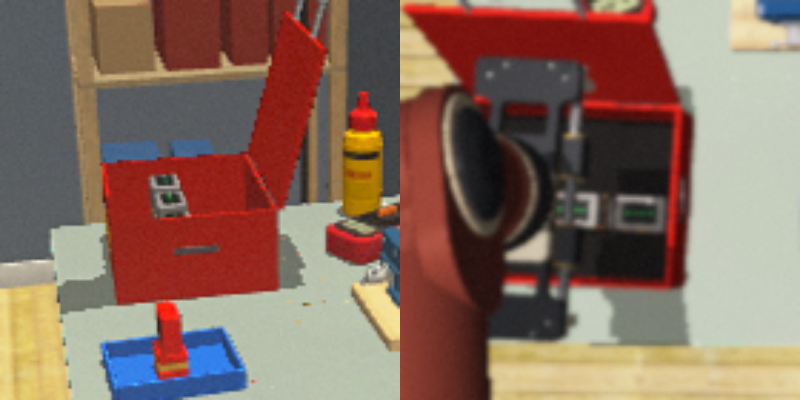

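All three packs stand in the safe, and the handle is at the top of the open door. I go above the handle.

Request:
jog_arm([
  {"rotation": [0,0,0],"slide": [2.3,5.94,-0.2],"claw": 30},
  {"rotation": [0,0,0],"slide": [2.3,5.94,-0.2],"claw": 30},
  {"rotation": [0,0,0],"slide": [2.3,5.94,-0.2],"claw": 30},
  {"rotation": [0,0,0],"slide": [2.3,5.94,-0.2],"claw": 30},
  {"rotation": [0,0,0],"slide": [2.3,5.94,-0.2],"claw": 30},
  {"rotation": [0,0,0],"slide": [2.3,5.94,-0.2],"claw": 30},
  {"rotation": [0,0,0],"slide": [2.3,5.94,-0.2],"claw": 30},
  {"rotation": [0,0,0],"slide": [2.3,5.94,-0.2],"claw": 30},
  {"rotation": [0,0,0],"slide": [2.3,5.94,-0.2],"claw": 30},
])

```text
clock: 38.1
tool_pos: [0.6613, 0.2279, 0.3689]
orientation: [-2.26, -2.182, 0.001]
wrist_force: [-0.1, -1.2, 0.9]
opening: 0.0303
grasp_force: 0.0
```

```bash
python3 - <<'E'
from h import *
o=st(); to([.664,.2285,.299],down(-2))
E
```

```text
t 38.1 pos [0.6613 0.2279 0.3689] rv [-2.260e+00 -2.182e+00  1.000e-03] F [-0.1 -1.2  0.9] op 0.0303 g 0.0
slide [0.024 0.09  2.331] rot [-0.007 -0.001 -0.002]
```

Request:
jog_arm([
  {"rotation": [0,0,0],"slide": [0,0.08,0.4],"claw": 30},
  {"rotation": [0,0,0],"slide": [0,0.08,1],"claw": 30},
  {"rotation": [0,0,0],"slide": [0,0.08,1.6],"claw": 30},
  {"rotation": [0,0,0],"slide": [0,0.08,2.1],"claw": 30},
  {"rotation": [0,0,0],"slide": [0,0.08,2.3],"claw": 30},
  {"rotation": [0,0,0],"slide": [0,0.08,2.3],"claw": 30},
  {"rotation": [0,0,0],"slide": [0,0.08,2.3],"claw": 3},
  {"rotation": [0,0,0],"slide": [0,0.08,2.3],"claw": 3},
  {"rotation": [0,0,0],"slide": [0,0.08,2.3],"claw": 3},
  {"rotation": [0,0,0],"slide": [0,0.08,2.3],"claw": 3},
], newtons=20)

```text
clock: 38.93
tool_pos: [0.6646, 0.2282, 0.3009]
orientation: [2.259, 2.183, 0.001]
wrist_force: [-1.4, -0.2, 2.1]
opening: 0.0112
grasp_force: 20.0
```

```bash
python3 - <<'E'
from h import *
o=st(); A=R.from_rotvec(o['orientation']); u=np.array([np.cos(np.radians(-2)),np.sin(np.radians(-2)),0]); r=.23
# hinge at theta0: open angle est from height; handle grasp at TCP+19mm
hz=o['tool_pos'][2]+.019-.1; f=.0174; th0=np.pi-np.arcsin(hz/r)-f; print('th0',th0)
for th in np.r_[np.linspace(th0,0,21)][1:]:
    d=u*r*(np.cos(th0+f)-np.cos(th+f))+np.array([0,0,r*(np.sin(th+f)-np.sin(th0+f))]); print(round(th,2),(A.inv().apply(d)/.03).round(2))
E
```

```text
t 38.93 pos [0.6646 0.2282 0.3009] rv [2.259e+00 2.183e+00 1.000e-03] F [-1.4 -0.2  2.1] op 0.0112 g 20.001204013824463
th0 1.8507002601236797
1.76 [ 0.   -0.69 -0.18]
1.67 [ 0.   -1.39 -0.29]
1.57 [ 0.   -2.09 -0.34]
1.48 [ 0.   -2.8  -0.32]
1.39 [ 0.   -3.51 -0.23]
1.3 [ 0.   -4.2  -0.09]
1.2 [ 0.   -4.88  0.13]
1.11 [ 0.   -5.53  0.4 ]
1.02 [ 0.   -6.16  0.73]
0.93 [ 0.   -6.75  1.12]
0.83 [ 0.   -7.31  1.57]
0.74 [ 0.   -7.82  2.06]
0.65 [ 0.   -8.28  2.59]
0.56 [ 0.   -8.69  3.17]
0.46 [ 0.   -9.05  3.78]
0.37 [ 0.   -9.35  4.43]
0.28 [ 0.   -9.58  5.1 ]
0.19 [ 0.   -9.76  5.78]
0.09 [ 0.   -9.87  6.48]
0.0 [ 0.   -9.92  7.19]
```

Request:
jog_arm([
  {"rotation": [0,0,0],"slide": [0,-0.69,-0.18],"claw": 3},
  {"rotation": [0,0,0],"slide": [0,-1.39,-0.29],"claw": 3},
  {"rotation": [0,0,0],"slide": [0,-2.09,-0.34],"claw": 3},
  {"rotation": [0,0,0],"slide": [0,-2.8,-0.32],"claw": 3},
  {"rotation": [0,0,0],"slide": [0,-3.51,-0.23],"claw": 3},
  {"rotation": [0,0,0],"slide": [0,-4.2,-0.09],"claw": 3},
  {"rotation": [0,0,0],"slide": [0,-4.88,0.13],"claw": 3},
  {"rotation": [0,0,0],"slide": [0,-5.53,0.4],"claw": 3},
  {"rotation": [0,0,0],"slide": [0,-6.16,0.73],"claw": 3},
  {"rotation": [0,0,0],"slide": [0,-6.75,1.12],"claw": 3},
  {"rotation": [0,0,0],"slide": [0,-7.31,1.57],"claw": 3},
  {"rotation": [0,0,0],"slide": [0,-7.82,2.06],"claw": 3},
  {"rotation": [0,0,0],"slide": [0,-8.28,2.59],"claw": 3},
  {"rotation": [0,0,0],"slide": [0,-8.69,3.17],"claw": 3},
  {"rotation": [0,0,0],"slide": [0,-9.05,3.78],"claw": 3},
  {"rotation": [0,0,0],"slide": [0,-9.35,4.43],"claw": 3},
  {"rotation": [0,0,0],"slide": [0,-9.58,5.1],"claw": 3},
  {"rotation": [0,0,0],"slide": [0,-9.76,5.78],"claw": 3},
  {"rotation": [0,0,0],"slide": [0,-9.87,6.4],"claw": 3},
  {"rotation": [0,0,0],"slide": [0,-9.9,7.0],"claw": 3},
])

```text
clock: 40.6
tool_pos: [0.3672, 0.2391, 0.0894]
orientation: [-2.258, -2.183, -0.001]
wrist_force: [-3.5, 1.6, 1.0]
opening: 0.0113
grasp_force: 20.0
```

```bash
python3 - <<'E'
from h import *
o=st(); to([.367,.2385,.083],down(-2)); env.capture('side')
for d in env.pinpoint('side','door_handle')[:2]: print(np.round(d['point'],3),round(d['p'],2))
E
```

```text
t 40.6 pos [0.3672 0.2391 0.0894] rv [-2.258e+00 -2.183e+00 -1.000e-03] F [-3.5  1.6  1. ] op 0.0113 g 19.997816383838654
slide [-0.021 -0.005  0.213] rot [-0.006 -0.01   0.012]
[0.366 0.238 0.114] 0.84
```

Request:
jog_arm([
  {"rotation": [0,0,0],"slide": [0,0,0.1],"claw": 3},
  {"rotation": [0,0,0],"slide": [0,0,0.2],"claw": 3},
  {"rotation": [0,0,0],"slide": [0,0,0.25],"claw": 3},
  {"rotation": [0,0,0],"slide": [0,0,0.3],"claw": 3},
  {"rotation": [0,0,0],"slide": [0,0,0.3],"claw": 3},
  {"rotation": [0,0,0],"slide": [0,0,0.3],"claw": 3},
])

```text
clock: 41.2
tool_pos: [0.3668, 0.239, 0.081]
orientation: [-2.257, -2.182, 0.001]
wrist_force: [-4.0, 3.6, -0.1]
opening: 0.0115
grasp_force: 20.0
```

```bash
python3 - <<'E'
from h import *
o=st(); env.capture('side'); env.capture('top')
for c in ('side','top'):
  for d in env.pinpoint(c,'door_handle')[:1]: print(np.round(d['point'],3),round(d['p'],2))
E
```

```text
t 41.2 pos [0.3668 0.239  0.081 ] rv [-2.257e+00 -2.182e+00  1.000e-03] F [-4.   3.6 -0.1] op 0.0115 g 19.9970081448555
[0.362 0.244 0.105] 0.88
```

Request:
jog_arm([
  {"rotation": [0,0,0],"slide": [0,0,0.07],"claw": 3},
  {"rotation": [0,0,0],"slide": [0,0,0.14],"claw": 3},
  {"rotation": [0,0,0],"slide": [0,0,0.2],"claw": 3},
  {"rotation": [0,0,0],"slide": [0,0,0.2],"claw": 3},
])

```text
clock: 41.73
tool_pos: [0.3668, 0.2391, 0.077]
orientation: [-2.257, -2.181, -0.001]
wrist_force: [-7.7, 0.9, 21.1]
opening: 0.0114
grasp_force: 20.0
```

```bash
python3 - <<'E'
from h import *
o=st(); env.capture('side'); env.capture('top')
for c in ('side','top'):
  for d in env.pinpoint(c,'door_handle')[:1]: print(np.round(d['point'],3),round(d['p'],2))
E
```

```text
t 41.73 pos [0.3668 0.2391 0.077 ] rv [-2.257e+00 -2.181e+00 -1.000e-03] F [-7.7  0.9 21.1] op 0.0114 g 20.000970661640167
[0.364 0.237 0.101] 0.77
[0.754 0.232 0.003] 0.74
```

Request:
jog_arm([
  {"rotation": [0,0,0],"slide": [0,0,0],"claw": 26},
  {"rotation": [0,0,0],"slide": [0,0,0],"claw": 26},
  {"rotation": [0,0,0],"slide": [0,0,0],"claw": 26},
  {"rotation": [0,0,0],"slide": [0,0,-0.5],"claw": 26},
  {"rotation": [0,0,0],"slide": [0,0,-1.3],"claw": 26},
  {"rotation": [0,0,0],"slide": [0,0,-2.3],"claw": 26},
  {"rotation": [0,0,0],"slide": [0,0,-3.3],"claw": 26},
  {"rotation": [0,0,0],"slide": [-4,1,-4.5],"claw": 26},
  {"rotation": [0,0,0],"slide": [-6,2,-5],"claw": 26},
  {"rotation": [0,0,0],"slide": [-9,2,-5],"claw": 26},
  {"rotation": [0,0,0],"slide": [-9,2,-5],"claw": 26},
  {"rotation": [0,0,0],"slide": [-9,2,-5],"claw": 26},
  {"rotation": [0,0,0],"slide": [-9,2,-5],"claw": 26},
  {"rotation": [0,0,0],"slide": [-9,2,-5],"claw": 26},
  {"rotation": [0,0,0],"slide": [-9,2,-5],"claw": 26},
])

```text
clock: 43.18
tool_pos: [0.4204, -0.0421, 0.2265]
orientation: [2.269, 2.161, 0.002]
wrist_force: [0.1, -0.0, -0.7]
opening: 0.0261
grasp_force: 0.0
```

```bash
python3 - <<'E'
from h import *
o=st(); P={}; Q={}
for c in('side','top'):
 P[c]=snap(c,c+'9')
 for n in ('door_handle','isolator_mid'):
  for d in env.pinpoint(c,n)[:2]: print(c,n,np.round(d['point'],3),round(d['p'],2))
a,b=env.pinpoint('side','door_handle'),env.pinpoint('top','door_handle')
if a and b: print(tri(proj('side',a[0]['point']),proj('top',b[0]['point'])).round(4))
o=np.zeros((400,800,3),np.uint8)
o[:,:400]=cv2.resize(P['side'][140:250,220:330],(400,400)); o[:,400:]=cv2.resize(P['top'][165:275,150:260],(400,400)); cv2.imwrite('pics/c9.png',o[:,:,::-1])
E
```

```text
t 43.18 pos [ 0.4204 -0.0421  0.2265] rv [2.269e+00 2.161e+00 2.000e-03] F [ 0.1 -0.  -0.7] op 0.0261 g 0.0
side door_handle [0.365 0.239 0.105] 0.82
side isolator_mid [ 0.442 -0.049  0.038] 0.7
top door_handle [0.365 0.243 0.1  ] 0.69
top isolator_mid [0.754 0.23  0.002] 0.38
[0.365  0.2421 0.1036]
```

View pics/c9.png

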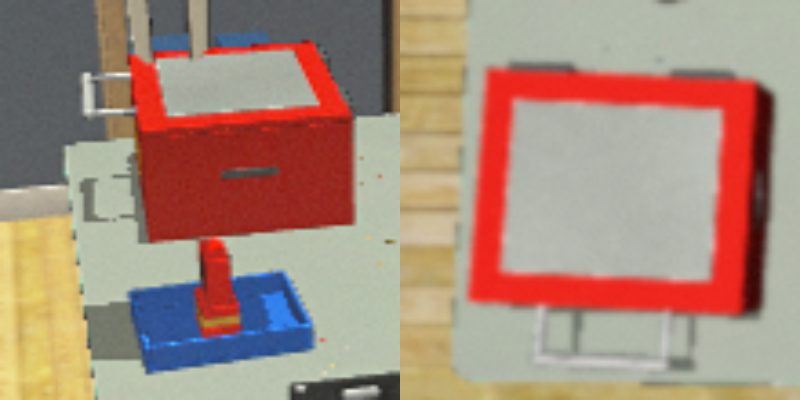

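The door is shut flush with the handle at 104 mm, the plug stands in the tray and the charger is empty. I hand the job in.

```bash
python3 -c "
from h import *
st(); print(env.sign_off())"
```

```text
t 43.58 pos [ 0.4184 -0.0321  0.2244] rv [-2.256e+00 -2.186e+00  1.000e-03] F [ 0.2  0.7 -0.3] op 0.0259 g 0.0
the job is handed in; nothing more can be done
None
```

I handed the job in at 43.6 s: the isolator plug was pulled first and stands in the blue tray, both charger packs and the loose pack are in the safe, the door is fully shut, and I did not touch the multimeter.

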